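# Free the wedged stop posts and demagnetise them

## Task

Three or four steel stop posts are wedged in the fixture rail: rock each one from side to side to work it loose, lift it out and stand it upright in a pocket of its own in the tray. When all are loaded, slide the tray fully home into the slotted guide of the demagnetiser, then press its start button all the way down. Leave the other things on the desk where they are.

Things in the scene. Friction and masses are not known exactly. Their poses are not given: they have to be found in the camera images.
- rail: Low dark steel and aluminium fixture rail, 220 x 84 x 42 mm, fixed. Origin: centre of its underside; x runs along its row of four sockets (x = -75, -25, 25, 75 mm; one may be empty). A post in a socket stands 12 mm above the desk, its foot caught under two stiff sliding shoes, one at +y, one at -y. Pulled straight up it rises about 4 mm and locks. Along x it has 3.5 mm of play.
- rail_socket_0 (a point): Mouth of the socket at x = -75 mm on the rail's top. How to free a post: tilt it about its underside, top towards the rail's +y, then -y, 0.3 rad each way, twice (5 to 20 N at the grip, held firmly); each tilt pushes that side's shoe outward and the shoe stays there. With both shoes out it lifts freely. Shoes reach their stops at about 0.4 rad.
- rail_socket_1 (a point): Mouth of the rail's socket at x = -25 mm, as socket_0.
- rail_socket_2 (a point): Mouth of the rail's socket at x = +25 mm, as socket_0.
- rail_socket_3 (a point): Mouth of the rail's socket at x = +75 mm, as socket_0.
- tray: Loose aluminium tray 140 (x) x 42 (y) x 32 mm, about 0.4 kg, with four pockets in a row centred at x = -51, -17, 17, 51 mm, y = 0, each 30 (x) x 34 (y) mm, floor 4 mm up. A black upright handle fin stands at its -x end. Origin: centre of the underside of the 140 mm body; +x points away from the handle and enters the demagnetiser first. It slides flat on the desk.
- tray_handle (a point): Grip point on the tray's handle fin: 98 mm from the tray's origin towards -x, 34 mm above its underside. The fin is 12 mm thick (y), spans x = -118 to -70 mm and z = 4 to 51 mm. Axes as the tray's; grip it across y.
- demagnetiser: Fixed grey housing 80 x 110 x 70 mm with a slotted tray guide before it. Origin: on the desk where the tray's origin lies when home, tray +x along this +x. Stop (housing front) at x = 70 mm. Rails from x = -30 to 70 mm, inner faces y = +-23.5 mm, 42 mm tall, lips over the tray's sides (underside 38 mm): it only slides in level along +x.
- guide_mouth (a point): Middle of the guide's mouth, on the desk at x = -58 mm of the demagnetiser: flared lead-ins 36 mm high narrow from about 70 mm here to 47 mm between the rails. Axes as the demagnetiser's.
- start_button_top (a point): Centre of the top of the round white start button (32 mm across) on the demagnetiser's housing; press straight down.
- start_button (a joint): Travel of the start button, m: 0 up, 0.006 fully down (about 5 N); it springs back.
- post_0: Loose plain steel stop post (all are alike), 92 mm tall, 0.11 to 0.22 kg, may be absent. Origin: centre of its underside; z up its length. Foot 24 (x) x 28 (y) x 10 mm, shank 24 (x) x 20 (y) mm from z = 10 to 88 mm. Grip the shank across y (20 mm) at about z = 65 to 70 mm. At the start it is wedged in a socket of the rail with its axes along the rail's.
- post_1: Loose plain steel stop post (all are alike), 92 mm tall, 0.11 to 0.22 kg, may be absent. Origin: centre of its underside; z up its length. Foot 24 (x) x 28 (y) x 10 mm, shank 24 (x) x 20 (y) mm from z = 10 to 88 mm. Grip the shank across y (20 mm) at about z = 65 to 70 mm. At the start it is wedged in a socket of the rail with its axes along the rail's.
- post_2: Loose plain steel stop post (all are alike), 92 mm tall, 0.11 to 0.22 kg, may be absent. Origin: centre of its underside; z up its length. Foot 24 (x) x 28 (y) x 10 mm, shank 24 (x) x 20 (y) mm from z = 10 to 88 mm. Grip the shank across y (20 mm) at about z = 65 to 70 mm. At the start it is wedged in a socket of the rail with its axes along the rail's.
- post_3: Loose plain steel stop post (all are alike), 92 mm tall, 0.11 to 0.22 kg, may be absent. Origin: centre of its underside; z up its length. Foot 24 (x) x 28 (y) x 10 mm, shank 24 (x) x 20 (y) mm from z = 10 to 88 mm. Grip the shank across y (20 mm) at about z = 65 to 70 mm. At the start it is wedged in a socket of the rail with its axes along the rail's.
- red_pen: Bystander to be left alone: red pen lying on the desk; origin: centre of its underside.
- red_screwdriver: Bystander to be left alone: red screwdriver lying on the desk; origin: centre of its underside.
- marker: Bystander to be left alone: yellow highlighter lying on the desk; origin: centre of its underside.
- black_pen: Bystander to be left alone: black pen lying on the desk; origin: centre of its underside.
Not all that is in view belongs to the job. Leave any orange look-alike of the post_1 alone.

How it is judged (in metres and radians):
On the way, in this order (a step that is already met when the one before it is completed fails the run):
1. every post stands in a pocket of the tray, let go (x of post_0 in the frame of tray between -0.07 and 0.07 m and y of post_0 in the frame of tray between -0.012 and 0.012 m and z of post_0 in the frame of tray between -0.005 and 0.012 m and angle between each of post_0, post_1, post_2, post_3's own z axis and vertical below 0.3 rad and x of post_1 in the frame of tray between -0.07 and 0.07 m and y of post_1 in the frame of tray between -0.012 and 0.012 m and z of post_1 in the frame of tray between -0.005 and 0.012 m and x of post_2 in the frame of tray between -0.07 and 0.07 m and y of post_2 in the frame of tray between -0.012 and 0.012 m and z of post_2 in the frame of tray between -0.005 and 0.012 m and x of post_3 in the frame of tray between -0.07 and 0.07 m and y of post_3 in the frame of tray between -0.012 and 0.012 m and z of post_3 in the frame of tray between -0.005 and 0.012 m and contact force between each of post_0, post_1, post_2, post_3 and the fingers below 0.3 N), for 0.2 s.
2. the tray is fully home in the demagnetiser's guide with all the posts standing in it (x of post_0 in the frame of tray between -0.07 and 0.07 m and y of post_0 in the frame of tray between -0.012 and 0.012 m and z of post_0 in the frame of tray between -0.005 and 0.012 m and angle between each of post_0, post_1, post_2, post_3's own z axis and vertical below 0.3 rad and x of post_1 in the frame of tray between -0.07 and 0.07 m and y of post_1 in the frame of tray between -0.012 and 0.012 m and z of post_1 in the frame of tray between -0.005 and 0.012 m and x of post_2 in the frame of tray between -0.07 and 0.07 m and y of post_2 in the frame of tray between -0.012 and 0.012 m and z of post_2 in the frame of tray between -0.005 and 0.012 m and x of post_3 in the frame of tray between -0.07 and 0.07 m and y of post_3 in the frame of tray between -0.012 and 0.012 m and z of post_3 in the frame of tray between -0.005 and 0.012 m and x of tray in the frame of demagnetiser above -0.006 m and y of tray in the frame of demagnetiser between -0.006 and 0.006 m and z of tray in the frame of demagnetiser below 0.006 m and angle between the x axis of tray and the x axis of demagnetiser, either way round below 0.09 rad and angle between tray's own z axis and vertical below 0.08 rad), for 0.2 s.
3. the start button is pressed down with the loaded tray home (all of step 2 and value of joint start_button above 0.0042 m), for 0.05 s.
At the end, for the whole second after the job is handed in: Every post present stands upright (within 0.3 rad) on the floor of a tray pocket, the tray is home in the demagnetiser's guide (within 6 mm of the stop and of the centre line, within 0.09 rad), the button has been pressed after that (more than 4.2 mm), and all is let go and at rest (all of step 2 and linear speed of each of post_0, post_1, post_2, post_3, tray below 0.02 m/s and contact force between each of post_0, post_1, post_2, post_3, tray and the fingers below 0.3 N); the robot touches nothing.
It fails at once if a bystander is pushed more than 50 mm from its place (distance of any of red_pen, red_screwdriver, marker, black_pen from where it was at the start of the episode above 0.05 m).
It fails at once if a post or the tray falls off the desk (height (world z) of any of post_0, post_1, post_2, post_3, tray below -0.1 m).
Of post_0, post_1, post_2, post_3 only 3 to 4 are there at a start; the rules pass over those that are not, and their reading is None.
At some moment in a run one of tray may be knocked a few centimetres aside while the robot is not near it.
Once in a run the grip may slacken for a moment while it holds something.
It also fails if it takes over 210 s, if anything falls off the work surface, if the arm or the gripper's body presses on something with over 40 N, if the wrist force passes 120 N, or if a joint passes its speed limit or range.

## Robot

A 6-joint arm with a two-finger parallel gripper is mounted at the origin on a cart in front of the work surface, level with it; the furniture and walls round the work are solid. World frame = base frame: x ahead of the robot, y to its left, z up, the work surface at z = 0. Lengths are in mm, angles in rad, forces in N, time in s.
With the tool pointing down it reaches from about 325 to 900 mm from the base axis. Payload 6.1 kg.
Tool frame: the origin (TCP) lies at the very end of the fingers, on their centre line; the grasp point (between the pads) lies 19 mm behind it; z points along the fingers, y is the line along which they close (so a half turn about z gives the same grasp; the last joint's range is limited). The gripper opens to 85 mm and grips with 20 to 120 N. Pads are 22 mm wide; open, the fingers measure 114 mm over their backs; the gripper's body (76 mm by 85 mm) begins 54 mm behind the grasp point. The pads swing forward as they close: fully open they stand 13 mm farther back than shut.
Start: joints at [1.036, 0.22, 1.526, -0, 1.395, -0.126], TCP at [248.44, 573.492, 231.3] pointing down, gripper open.
Joint ranges: [-2.98, 2.98], [-0.91, 2.08], [0.09, 2.57], [-1.24, 4.39], [0.2, 2.65], [-2.68, 2.68]. Speed limits (rad/s): [2.57, 2.57, 3.01, 3.14, 3.14, 3.14].

## Interface

Orientations are given as [roll, pitch, yaw] about the fixed x, y, z axes, in that order (R = Rz(yaw) Ry(pitch) Rx(roll)).
In Python, from bench import r gives the robot as it stands. The module is installed in compiled form; this text tells all that it offers.
- The arm moves only by the tool drive_tool, never from a script. Its argument "motion" is a list of rows, each a list of 5 numbers: the shift along the tool's x, y, z in mm, then the turn about the tool's z in rad, then the finger opening in mm, from 0 to 85.4. A call has 1 to 10 rows; each row is the pose to reach, as a shift and turn from the pose commanded when the call began, along the tool's axes at that moment; what a row does not reach only later rows make up. A row lasts 1/10 s, in which the tool goes at most 50 mm and 8.59 degrees, less where a joint would pass 70% of its speed; a pose out of reach is approached as far as the arm can. A call with a gripper value outside its range is refused whole. The fingers move at their own pace and stop on an object; the grip force is fixed at half the most. Time passes only in rows, so rows that repeat a pose let the fingers close. It gives the time, the measured TCP pose, the force, the opening and the grip force at its end, in the units of the state.
- r.state(): the state, without advancing time (a new reading comes with each control period).
- r.capture(name): name is "scene" or "top" or "wrist"; returns the picture (400x640x3 uint8, red, green, blue); there is no depth.
- r.camera_params(name): a dict with "fx", "fy", "cx", "cy" (pixels), "R" (3x3) and "t" (3): a world point X has camera coordinates R X + t. Camera axes: x right, y down, z forward; pixel columns grow to the right and rows downward; lengths in mm; the calibration is good to about 2 mm. A picture is of the moment at which its call begins: read the wrist's pose just before it. camera_params takes no time and is no camera call; for the wrist camera it gives the pose at the moment of the call.
- r.job_done(): hands the job in; it is judged then, once.
The state is a dict: "time_s": time; "q": joint angles; "dq": joint speeds; "joint_torque": joint torques, N m; "position": TCP position; "ee_rot": TCP orientation; "ft_force": force on the tool from outside, world axes, zero at the start; "torque": the same for the moment, N m; "gripper_width": opening from 0.0 (shut) to 1.0 (fully open); "finger_force": force on a finger pad.
Only numpy, scipy, OpenCV 4.12 (cv2) and the standard library are available. Lean on these libraries where they do the work, as an engineer would, in place of code of your own. Each camera call takes 0.05 s, during which the arm holds its last target. There are 200 camera calls.

## Working session

There is one attempt and no reset: what is moved stays moved. The work goes in short steps, Python scripts to look and compute and a tool call to move; the robot and the scene stay as the last step left them, time stands still between calls to the robot, and variables do not carry over. Pictures are saved under pics/ and viewed, at most 14 in all, crops included, and the job is handed in when it is done.

Besides the shell and the picture viewer there is one more tool, called after ">>>" as name([rows], argument=value, ...), one row to a line, values as JSON. drive_tool: Moves the arm, as the interface text tells. Its arguments: {"type":"object","properties":{"motion":{"type":"array"}},"required":["motion"]}

```bash
mkdir -p pics; python3 - <<'E'
from bench import r
import cv2,numpy as np
s=r.state();print(s)
for n in("scene","top"):
    im=r.capture(n);cv2.imwrite(f"pics/{n}0.png",im[:,:,::-1]);p=r.camera_params(n)
    print(n,p['fx'],p['cx'],p['cy'],np.round(-np.array(p['R']).T@p['t']),np.round(p['R'],3).tolist())
E
```

```text
{'time_s': 0.0, 'q': array([ 1.03588709e+00,  2.21225248e-01,  1.52761078e+00,  1.38728822e-05,
        1.39471650e+00, -1.26067989e-01]), 'dq': array([ 2.93119518e-04,  1.33178090e-03,  9.03041772e-04,  6.57112091e-05,
       -2.73014811e-04,  1.14468910e-03]), 'joint_torque': array([ 9.68769345e-04, -4.96893775e+01, -3.89399350e+01, -6.93719335e-05,
        1.10182413e-02, -1.18963152e-05]), 'position': array([248.13437936, 572.96878416, 230.19997171]), 'ee_rot': array([-3.13965004e+00, -2.59969554e-04,  2.73274871e+00]), 'ft_force': array([0.05712264, 1.08843858, 0.93205787]), 'torque': array([ 0.02513964,  0.07871922, -0.00188411]), 'finger_force': 0.0, 'gripper_width': 0.9978469259104548}
scene 482.3713243125137 317.2525665886266 201.09012557857176 [ -15. -729. 1039.] [[0.807, -0.59, -0.006], [-0.399, -0.539, -0.742], [0.434, 0.601, -0.671]]
top 505.1023747052998 324.8750353534992 204.41115027952503 [ 278.  113. 1532.] [[-0.007, -1.0, 0.004], [-0.979, 0.006, -0.201], [0.201, -0.005, -0.979]]
```

View pics/top0.png

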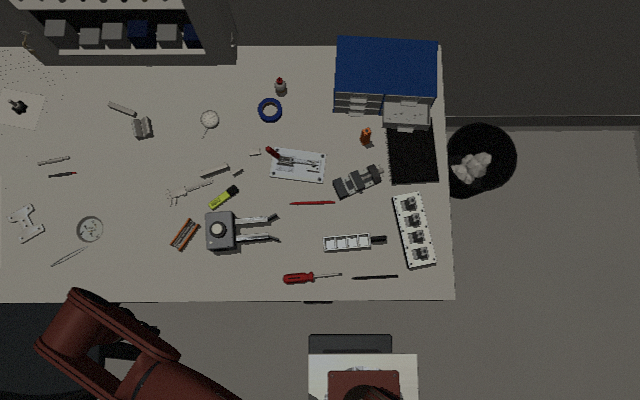

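View pics/scene0.png

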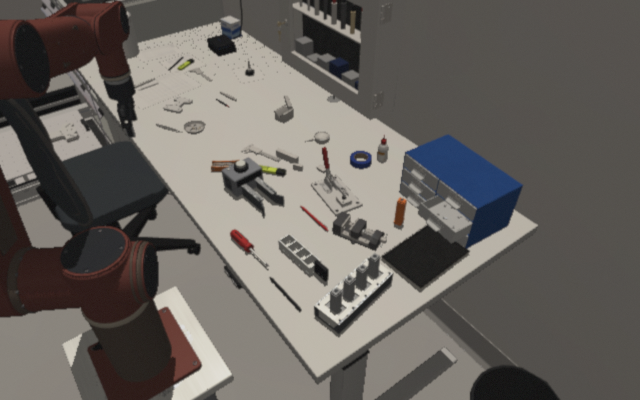

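The top view shows the rail with four posts (393–436, 193–268), the tray (323–371, 235–250) with its handle at 386, and the demagnetiser (205–280, 210–250) with its mouth facing the tray. The scene view agrees, and the orange look-alike is at (400,211).

```bash
cat > h.py <<'E'
from bench import r
import cv2,numpy as np
def ray(n,u,v,z,p=None):
    p=p or r.camera_params(n);R=np.array(p['R']);c=-R.T@np.array(p['t'])
    d=R.T@np.array([(u-p['cx'])/p['fx'],(v-p['cy'])/p['fy'],1.])
    return c+d*(z-c[2])/d[2]
def proj(n,X,p=None):
    p=p or r.camera_params(n);q=np.array(p['R'])@np.array(X,float)+p['t']
    return np.array([p['fx']*q[0]/q[2]+p['cx'],p['fy']*q[1]/q[2]+p['cy']])
def goto(X,yaw):
    "shift in tool axes and turn to reach world X, yaw (mod pi)"
    s=r.state();y0=s['ee_rot'][2];d=np.array(X)-s['position']
    c,n=np.cos(y0),np.sin(y0)
    t=-((yaw-y0+np.pi/2)%np.pi-np.pi/2)
    print('shift',np.round([d[0]*c+d[1]*n,d[0]*n-d[1]*c,-d[2]],1),'turn',round(t,4),'q6',round(s['q'][5],2),'yaw0',round(y0,4))
def snap(n,f,box=None,k=1):
    p=r.camera_params(n);im=r.capture(n)[:,:,::-1].copy()
    o=im if box is None else im[box[1]:box[3],box[0]:box[2]]
    if k!=1:o=cv2.resize(o,None,fx=k,fy=k,interpolation=cv2.INTER_CUBIC)
    cv2.imwrite('pics/'+f,o);cv2.imwrite('pics/raw_'+f,im);np.save('pics/'+f+'.npy',p,allow_pickle=True);return im,p
E
python3 - <<'E'
from h import *
p=lambda u,v,z:np.round(ray('top',u,v,z))
for a in [(393,197,42),(424,192,42),(436,264,42),(406,268,42)]:print('rail',a,p(*a))
for a in [(323,236,32),(371,235,32),(371,250,32),(324,251,32),(386,239,45)]:print('tray',a,p(*a))
for a in [(206,212,70),(233,211,70),(234,248,70),(208,250,70),(217,229,75),(277,216,36),(279,240,36)]:print('dem',a,p(*a))
a=ray('top',415,230,42);print(a);goto([a[0]-60,a[1],330],np.pi/2)
print(r.camera_params('wrist'),r.state()['position'])
im=cv2.imread('pics/top0.png')[180:305,190:450];cv2.imwrite('pics/c.png',cv2.resize(im,None,fx=3,fy=3,interpolation=cv2.INTER_CUBIC))
E
```

```text
rail (393, 197, 42) [ 606. -101.   42.]
rail (424, 192, 42) [ 621. -195.   42.]
rail (436, 264, 42) [ 403. -220.   42.]
rail (406, 268, 42) [ 392. -132.   42.]
tray (323, 236, 32) [490. 112.  32.]
tray (371, 235, 32) [492. -32.  32.]
tray (371, 250, 32) [447. -31.  32.]
tray (324, 251, 32) [445. 109.  32.]
tray (386, 239, 45) [478. -75.  45.]
dem (206, 212, 70) [558. 455.  70.]
dem (233, 211, 70) [560. 376.  70.]
dem (234, 248, 70) [451. 370.  70.]
dem (208, 250, 70) [445. 445.  70.]
dem (217, 229, 75) [506. 420.  75.]
dem (277, 216, 36) [551. 250.  36.]
dem (279, 240, 36) [478. 243.  36.]
[ 504.55110311 -162.97206667   42.        ]
shift [-472.8 -597.3  -99.7] turn 1.162 q6 -0.13 yaw0 2.7328
{'fx': 287.1498262200389, 'fy': 287.1498262200389, 'cx': 323.38543664099143, 'cy': 198.56455076153827, 'R': array([[ 0.396998  ,  0.91781838, -0.001421  ],
       [ 0.86812814, -0.3750013 ,  0.32515773],
       [ 0.29790286, -0.13032058, -0.94565873]]), 't': array([-624.54711407,  -41.5224026 ,  380.70726905])} [248.16521398 573.01968172 230.28430548]
```

View pics/c.png

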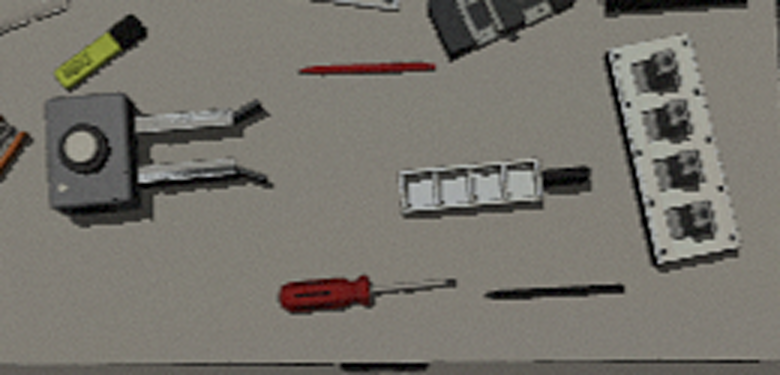

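The crop confirms the four posts in the rail, the empty tray, and the guide mouth opening towards it. I'll look at the guide and tray with the wrist camera on the way to the rail.

```bash
python3 -c "
from h import *
goto([505,230,240],1.5708)"
```

```text
shift [-372.  -212.7   -9.7] turn 1.162 q6 -0.13 yaw0 2.7328
```

>>> drive_tool([
  [-372, -213, -10, 1.162, 85],
  [-372, -213, -10, 1.162, 85],
  [-372, -213, -10, 1.162, 85],
  [-372, -213, -10, 1.162, 85],
  [-372, -213, -10, 1.162, 85],
  [-372, -213, -10, 1.162, 60],
  [-372, -213, -10, 1.162, 45],
  [-372, -213, -10, 1.162, 45],
  [-372, -213, -10, 1.162, 45],
  [-372, -213, -10, 1.162, 45],
])

```text
time_s: 1.1
position: [507.0, 226.8, 240.9]
ee_rot: [-3.142, 0.001, 1.566]
ft_force: [-0.4, 0.1, -0.5]
gripper_width: 0.527
finger_force: 0.0
```

```bash
python3 -c "
from h import *
print(r.state()['position'],r.state()['ee_rot'])
snap('wrist','w1.png')
goto([505,-162,240],.13)"
```

```text
[506.97581437 226.79914045 240.90060635] [-3.14158890e+00  1.22459049e-03  1.56595031e+00]
shift [-390.5    0.6    0.8] turn 1.4374 q6 0.29 yaw0 1.5674
```

View pics/w1.png

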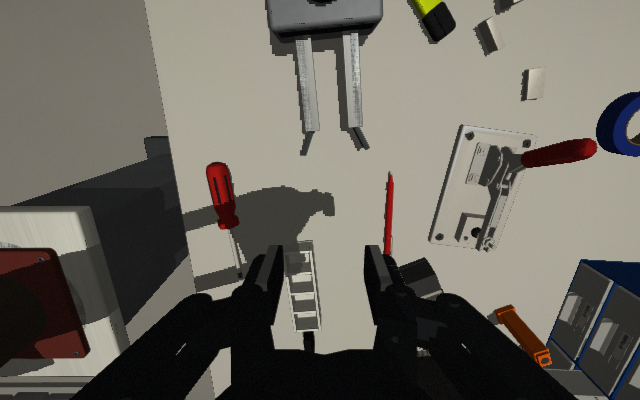

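The wrist view shows the guide rails at (298–318, 38–130) and (343–362, 35–127), the tray at (288–320, 242–332) and the handle at (308,342). Next is the rail.

>>> drive_tool([
  [-390, 0, 1, 1.437, 45],
  [-390, 0, 1, 1.437, 45],
  [-390, 0, 1, 1.437, 45],
  [-390, 0, 1, 1.437, 45],
  [-390, 0, 1, 1.437, 45],
  [-390, 0, 1, 1.437, 45],
  [-390, 0, 1, 1.437, 45],
  [-390, 0, 1, 1.437, 45],
  [-390, 0, 1, 1.437, 45],
  [-390, 0, 1, 1.437, 45],
])

```text
time_s: 2.15
position: [504.9, -159.8, 239.8]
ee_rot: [-3.141, 0.001, 0.127]
ft_force: [-0.1, -0.3, -0.3]
gripper_width: 0.525
finger_force: 0.0
```

```bash
python3 -c "
from h import *
print(r.state()['position'],r.state()['ee_rot'])
im,p=snap('wrist','w2.png')
a=cv2.imread('pics/raw_w1.png')
cv2.imwrite('pics/c2.png',np.hstack([cv2.resize(a[0:170,240:400],None,fx=3,fy=3)[:510],cv2.resize(a[230:350,270:340],None,fx=4,fy=4.25)]))
"
```

```text
[ 504.88526629 -159.77144782  239.79586141] [-3.14050584e+00  6.81608127e-04  1.27352997e-01]
```

View pics/w2.png

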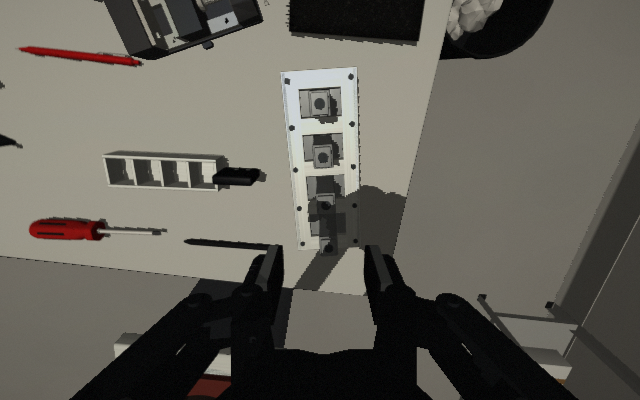

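View pics/c2.png

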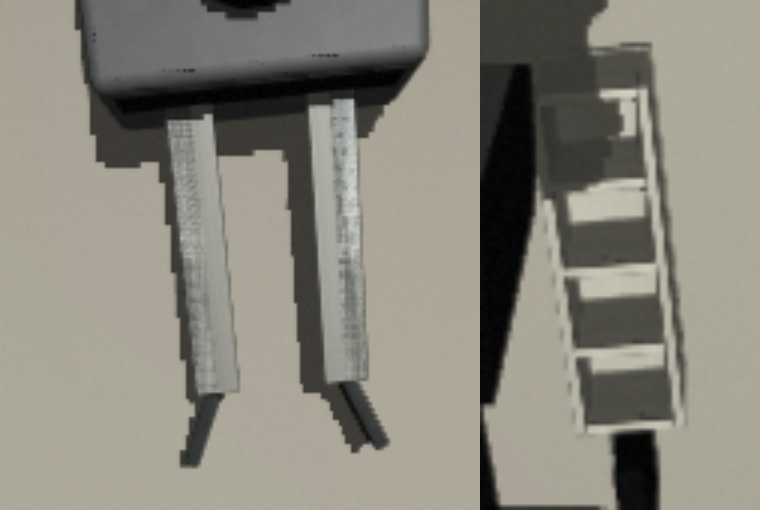

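w2 shows post tops near (321,103), (322,157), (326,206) and (328,248), with rail plate corners at (281,72), (357,67), (297,251) and (361,247). In the c2 crop the guide rails' inner edges are clear.

```bash
python3 -c "
from h import *
p=np.load('pics/w2.png.npy',allow_pickle=True).item()
c=[ray('',*a,42,p) for a in [(281,72),(357,67),(361,247),(297,251)]];print(np.round(c,1))
for i in range(4):print('edge',np.round(np.linalg.norm(c[i]-c[(i+1)%4]),1))
m=np.mean(c,0);d=(c[0]+c[1]-c[2]-c[3]);print('rail c',m,'yaw',np.arctan2(d[1],d[0]))
for a in [(321,103),(322,157),(326,206),(328,248)]:print(np.round(ray('',*a,104,p),1))
p1=np.load('pics/w1.png.npy',allow_pickle=True).item()
print('tray');
for a in [(104,154),(222,155),(224,188),(108,187)]:print(np.round(ray('',*a,32,p),1))
f=lambda u,v:(240+u/3,v/3)
print('guide inner z42')
for a in [(214,115),(239,392),(307,100),(326,382),(167,118),(198,394),(354,97),(367,382)]:print(np.round(ray('',*f(*a),42,p1),1))
im=cv2.imread('pics/raw_w2.png')
cv2.imwrite('pics/c3.png',np.hstack([cv2.resize(im[60:260,270:370],None,fx=3,fy=3),cv2.resize(im[140:200,95:275],None,fx=2.7,fy=2.7*200/162)[:600]] if 0 else [cv2.resize(im[60:260,270:370],None,fx=3,fy=3),cv2.resize(im[130:280,95:220],None,fx=4,fy=4)]))
"
```

```text
[[ 609.6  -98.8   42. ]
 [ 625.1 -179.9   42. ]
 [ 409.8 -221.4   42. ]
 [ 392.9 -137.5   42. ]]
edge 82.6
edge 219.2
edge 85.6
edge 220.2
rail c [ 509.35995684 -159.38843395   42.        ] yaw 0.1836813129736647
[ 584.3 -146.4  104. ]
[ 534.8 -153.6  104. ]
[ 484.7 -164.1  104. ]
[ 436.5 -172.7  104. ]
tray
[490.5 110.6  32. ]
[507.8 -33.   32. ]
[465.5 -36.   32. ]
[447.9 110.7  32. ]
guide inner z42
[494.3 372.5  42. ]
[502.2 277.3  42. ]
[526.8 377.   42. ]
[535.8 280.9  42. ]
[477.7 371.6  42. ]
[486.3 276.6  42. ]
[543.2 377.8  42. ]
[551.7 280.9  42. ]
```

View pics/c3.png

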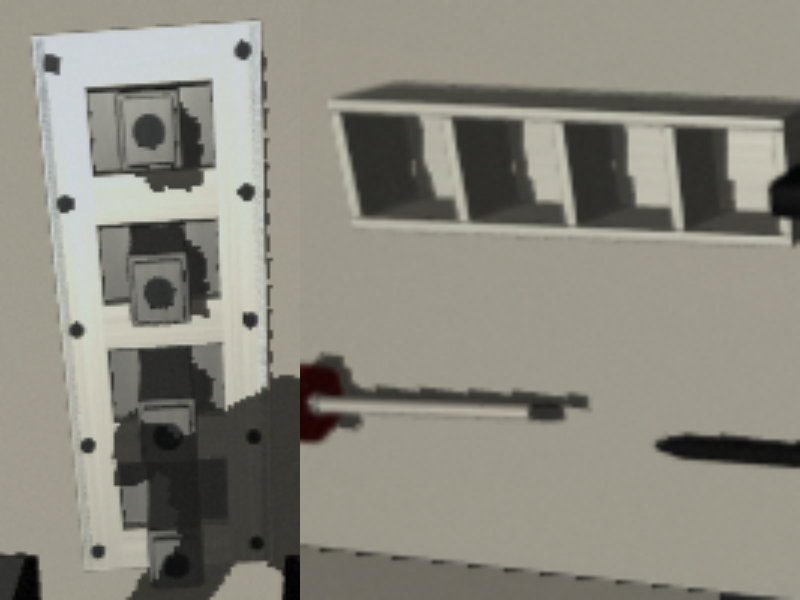

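```bash
python3 -c "
from h import *
goto([583.8,-145.7,125],.182)"
```

```text
shift [ 79.9  -3.4 114.8] turn -0.0562 q6 0.99 yaw0 0.1258
```

>>> drive_tool([
  [80, -3, 30, -0.056, 42],
  [80, -3, 30, -0.056, 42],
  [80, -3, 75, -0.056, 42],
  [80, -3, 115, -0.056, 42],
  [80, -3, 140, -0.056, 42],
  [80, -3, 165, -0.056, 42],
  [80, -3, 168, -0.056, 42],
  [80, -3, 168, -0.056, 42],
  [80, -3, 168, -0.056, 42],
])

```text
time_s: 3.1
position: [585.2, -145.9, 74.0]
ee_rot: [3.14, -0.002, 0.191]
ft_force: [0.4, -0.8, 0.2]
gripper_width: 0.49
finger_force: 0.0
```

```bash
python3 -c "
from h import *
s=r.state();print(s['position'],s['ee_rot'])
snap('wrist','w3.png',(200,100,480,330),2.6)"
```

```text
[ 585.21019763 -145.92776208   74.01657086] [ 3.14041334e+00 -2.07613133e-03  1.91253913e-01]
```

View pics/w3.png

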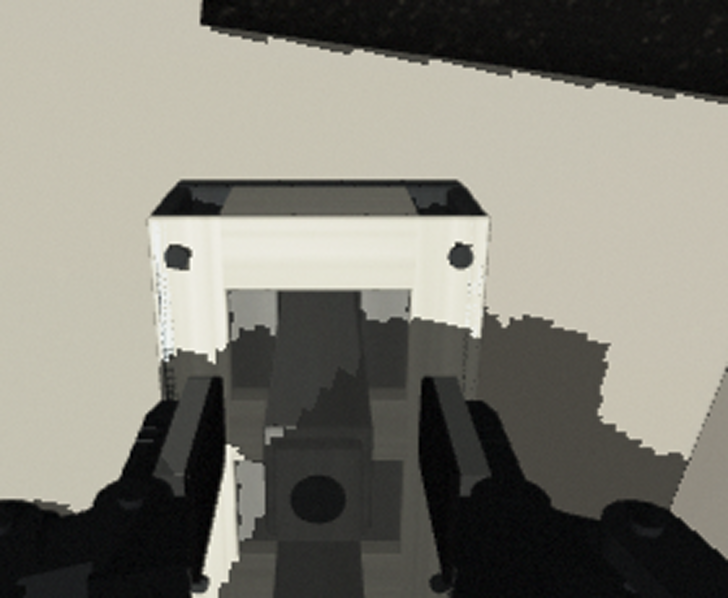

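The cage view shows the post top at (318,498) midway between the pads (222 and 420), aligned with the rail. I'll tilt it towards +y.

>>> drive_tool([
  [0, -8, 0, 0, 42],
  [0, -12, 0, 0, 42],
  [0, -15, 0, 0, 42],
  [0, -18, 0, 0, 42],
  [0, -21, 0, 0, 42],
  [0, -24, 0, 0, 42],
  [0, -27, 0, 0, 42],
  [0, -30, 0, 0, 42],
  [0, -30, 0, 0, 42],
])

```text
time_s: 4.05
position: [579.7, -120.2, 73.4]
ee_rot: [3.135, -0.002, 0.19]
ft_force: [1.7, -14.4, 1.3]
gripper_width: 0.493
finger_force: 7.3
```

```bash
python3 -c "
from h import *
s=r.state();print(s['position'],s['ee_rot'],s['ft_force'],s['torque'],s['finger_force'])
snap('wrist','w4.png',(200,100,480,330),2.6)"
```

```text
[ 579.73701532 -120.24765873   73.4398407 ] [ 3.13463064e+00 -2.39406471e-03  1.89851050e-01] [  1.66723303 -14.42945074   1.29435255] [-2.49474757 -0.30506352  0.01009145] 7.261680303490721
```

View pics/w4.png

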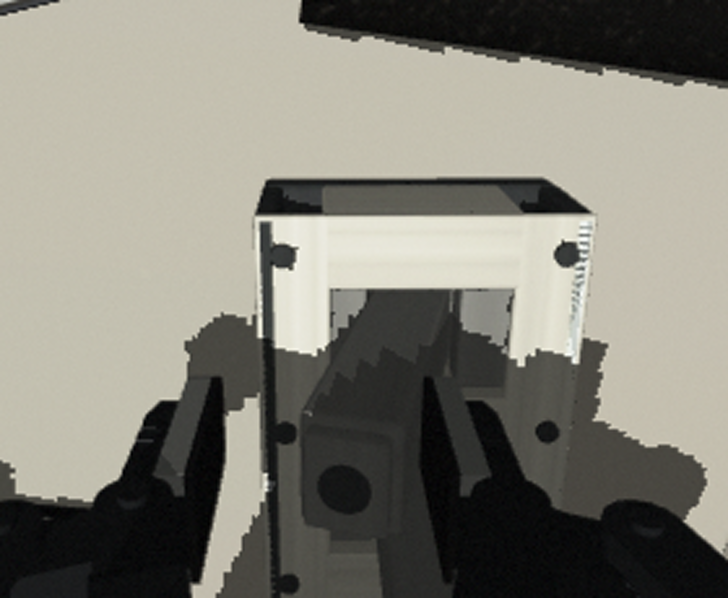

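The post is leaning towards +y, with about 15 mm of tip travel. I'll push a bit further, then the other way.

>>> drive_tool([
  [0, -3, 0, 0, 42],
  [0, -6, 0, 0, 42],
  [0, -8, 0, 0, 42],
  [0, -9, 0, 0, 42],
  [0, -9, 0, 0, 42],
])

```text
time_s: 4.6
position: [579.0, -116.9, 73.3]
ee_rot: [3.126, -0.004, 0.189]
ft_force: [6.7, -34.2, -7.9]
gripper_width: 0.493
finger_force: 15.0
```

>>> drive_tool([
  [0, 25, 0, 0, 42],
  [0, 45, 0, 0, 42],
  [0, 53, 0, 0, 42],
  [0, 57, 0, 0, 42],
  [0, 61, 0, 0, 42],
  [0, 65, 0, 0, 42],
  [0, 69, 0, 0, 42],
  [0, 73, 0, 0, 42],
  [0, 76, 0, 0, 42],
  [0, 76, 0, 0, 42],
])

```text
time_s: 5.6
position: [588.8, -173.0, 71.0]
ee_rot: [-3.126, 0.004, 0.191]
ft_force: [-6.1, 27.1, 10.2]
gripper_width: 0.493
finger_force: 14.5
```

>>> drive_tool([
  [0, -40, 0, 0, 42],
  [0, -55, 0, 0, 42],
  [0, -62, 0, 0, 42],
  [0, -67, 0, 0, 42],
  [0, -71, 0, 0, 42],
  [0, -71, 0, 0, 42],
  [0, -40, 0, 0, 42],
  [0, -37, 0, 0, 42],
])

```text
time_s: 6.4
position: [584.8, -148.8, 72.7]
ee_rot: [3.141, -0.001, 0.188]
ft_force: [0.1, 0.0, -0.7]
gripper_width: 0.491
finger_force: 0.0
```

>>> drive_tool([
  [0, 15, 0, 0, 42],
  [0, 22, 0, 0, 42],
  [0, 27, 0, 0, 42],
  [0, 31, 0, 0, 42],
  [0, 34, 0, 0, 42],
  [0, 34, 0, 0, 42],
  [0, 15, 0, 0, 42],
  [0, 0, 0, 0, 42],
  [0, 0, 0, 0, 42],
])

```text
time_s: 7.3
position: [583.1, -143.5, 71.8]
ee_rot: [-3.141, 0.001, 0.192]
ft_force: [-0.3, 0.2, -0.5]
gripper_width: 0.492
finger_force: 0.0
```

>>> drive_tool([
  [0, 0, 4, 0, 20],
  [0, 0, 4, 0, 5],
  [0, 0, 4, 0, 5],
  [0, 0, 4, 0, 5],
  [0, 0, 4, 0, 5],
  [0, 0, -2, 0, 5],
  [0, 0, -6, 0, 5],
  [0, 0, -10, 0, 5],
])

```text
time_s: 8.1
position: [584.3, -146.3, 83.0]
ee_rot: [3.141, -0.001, 0.19]
ft_force: [0.9, 0.0, -0.7]
gripper_width: 0.227
finger_force: 58.6
```

It lifts freely.

>>> drive_tool([
  [0, 0, -40, 0, 5],
  [0, 0, -80, 0, 5],
  [0, 0, -90, 0, 5],
  [0, 0, -90, 0, 5],
])

```text
time_s: 8.5
position: [585.7, -146.9, 175.3]
ee_rot: [3.139, -0.005, 0.19]
ft_force: [0.1, 0.1, -2.2]
gripper_width: 0.227
finger_force: 59.0
```

```bash
python3 -c "
from h import *
p=np.load('pics/w2.png.npy',allow_pickle=True).item();p1=np.load('pics/w1.png.npy',allow_pickle=True).item()
g=lambda u,v:(270+(u-480)/4,230+v/4.25)
A=[ray('',*a,32,p) for a in [(102.5,155.5),(215.8,160),(215.8,190),(108.75,186)]]
B=[ray('',*g(*a),32,p1) for a in [(652,45),(685,425),(580,430),(538,95)]]
print(np.round(A,1));print(np.round(B,1))
im,p=snap('wrist','w5.png')
s=r.state();print(s['position'])
goto([490,40,s['position'][2]],np.pi/2+.1)
"
```

```text
[[488.4 112.7  32. ]
 [500.6 -25.4  32. ]
 [461.5 -25.7  32. ]
 [449.4 109.6  32. ]]
[[491.8 129.8  32. ]
 [502.  -23.4  32. ]
 [461.5 -25.5  32. ]
 [452.  111.8  32. ]]
[ 584.29997221 -146.28981721  172.77957387]
shift [ -57.5 -200.7   -0. ] turn -1.481 q6 1.0 yaw0 0.1898
```

```bash
python3 -c "
from h import *
goto([479.5,-8,175],1.66)
"
```

```text
shift [ -76.8 -155.6   -2.2] turn -1.4702 q6 1.0 yaw0 0.1898
```

>>> drive_tool([
  [-77, -156, -2, -1.47, 5],
  [-77, -156, -2, -1.47, 5],
  [-77, -156, -2, -1.47, 5],
  [-77, -156, -2, -1.47, 5],
  [-77, -156, -2, -1.47, 5],
  [-77, -156, -2, -1.47, 5],
  [-77, -156, -2, -1.47, 5],
  [-77, -156, -2, -1.47, 5],
  [-77, -156, -2, -1.47, 5],
  [-77, -156, -2, -1.47, 5],
])

```text
time_s: 9.55
position: [477.2, -7.2, 171.6]
ee_rot: [-3.137, -0.001, 1.666]
ft_force: [0.2, -0.5, -1.4]
gripper_width: 0.226
finger_force: 59.4
```

>>> drive_tool([
  [0, 0, 0, 0, 5],
  [0, 0, 0, 0, 5],
])

```text
time_s: 9.75
position: [477.9, -7.3, 172.6]
ee_rot: [-3.139, -0.001, 1.656]
ft_force: [0.5, 0.5, -1.5]
gripper_width: 0.227
finger_force: 59.4
```

```bash
python3 -c "
from h import *
s=r.state();print(s['position'],s['ee_rot'],s['gripper_width'])
snap('wrist','w6.png',(200,80,460,300),2.7)"
```

```text
[477.85924808  -7.34876699 172.58362435] [-3.13866274e+00 -7.73374552e-04  1.65647918e+00] 0.22650765082039476
```

View pics/w6.png

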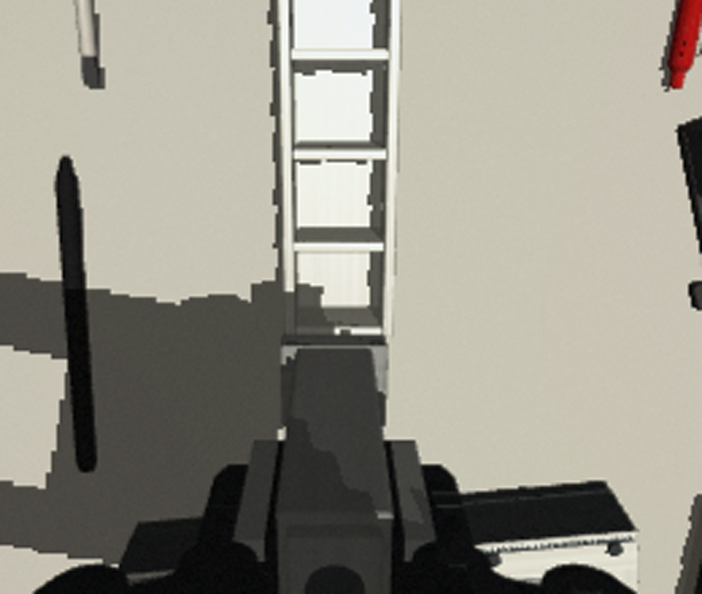

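In w6 the tray dividers sit at rows 54, 153 and 245 and the end wall at 330, with the centre line at column 339. The held post's foot front edge is at (334,341).

```bash
python3 -c "
from h import *
p=np.load('pics/w6.png.npy',allow_pickle=True).item()
f=lambda u,v,z:ray('',200+u/2.7,80+v/2.7,z,p)
P=[f(339,54,32),f(339,153,32),f(339.5,245,32),f(340,329,32)]
print(np.round(P,1),[np.linalg.norm(P[i]-P[i+1]).round(1) for i in range(3)])
d=P[0]-P[3];yaw=np.arctan2(d[1],d[0]);u=np.array([np.cos(yaw),np.sin(yaw)])
c=np.mean([q[:2]-u*x for q,x in zip(P,(34,0,-34,-68))],0);print('tray',c,yaw)
print('foot front',f(334.5,341,116), r.state()['position'])
a=r.state()['position'][:2]
for x in(-51,-17,17,51):print(x,np.round(c+u*x,1))
t=c-u*51;goto([t[0],t[1],75],yaw)
"
```

```text
[[471.6  77.1  32. ]
 [474.6  43.6  32. ]
 [477.8   9.9  32. ]
 [480.9 -23.3  32. ]] [np.float64(33.6), np.float64(33.8), np.float64(33.3)]
tray [474.64194552  43.75000506] 1.6633507749225869
foot front [476.65049404   2.90514632 116.        ] [478.10000158  -7.37953172 172.94144546]
-51 [479.4  -7. ]
-17 [476.2  26.8]
17 [473.1  60.7]
51 [469.9  94.5]
shift [ 0.2  1.3 97.9] turn -0.0066 q6 -0.27 yaw0 1.6568
```

>>> drive_tool([
  [2, 1.5, 40, -0.007, 5],
  [2, 1.5, 65, -0.007, 5],
  [2, 1.5, 75, -0.007, 5],
  [2, 1.5, 85, -0.007, 5],
  [2, 1.5, 95, -0.007, 5],
  [2, 1.5, 103, -0.007, 5],
  [2, 1.5, 108, -0.007, 5],
  [2, 1.5, 110, -0.007, 5],
])

```text
time_s: 10.6
position: [480.4, -5.6, 64.2]
ee_rot: [3.141, 0.0, 1.667]
ft_force: [0.0, -1.5, 0.3]
gripper_width: 0.221
finger_force: 59.8
```

>>> drive_tool([
  [0, 0, 2, 0, 5],
  [0, 0, 4, 0, 5],
  [0, 0, 4, 0, 5],
])

```text
time_s: 10.9
position: [480.5, -5.5, 60.4]
ee_rot: [3.141, 0.0, 1.667]
ft_force: [0.8, -1.0, -1.8]
gripper_width: 0.224
finger_force: 59.8
```

>>> drive_tool([
  [0, 0, 1, 0, 12],
  [0, 0, 1, 0, 25],
  [0, 0, 1, 0, 42],
  [0, 0, 1, 0, 42],
  [0, 0, -40, 0, 42],
  [0, 0, -80, 0, 42],
  [0, 0, -100, 0, 42],
  [0, 0, -100, 0, 42],
])

```text
time_s: 11.7
position: [482.9, -5.7, 164.2]
ee_rot: [3.134, 0.002, 1.667]
ft_force: [-0.3, -0.1, -0.2]
gripper_width: 0.491
finger_force: 0.0
```

```bash
python3 -c "
from h import *
s=r.state();print(s['position'],s['ee_rot'],s['gripper_width'])
snap('wrist','w7.png',(200,80,460,300),2.7)
goto([534.6,-155,160],.185)"
```

```text
[482.89766561  -5.68573571 164.24757318] [3.13446818e+00 1.75656663e-03 1.66692471e+00] 0.4907499088549706
shift [-154.    38.5    1.9] turn 1.4819 q6 -0.27 yaw0 1.6669
```

View pics/w7.png

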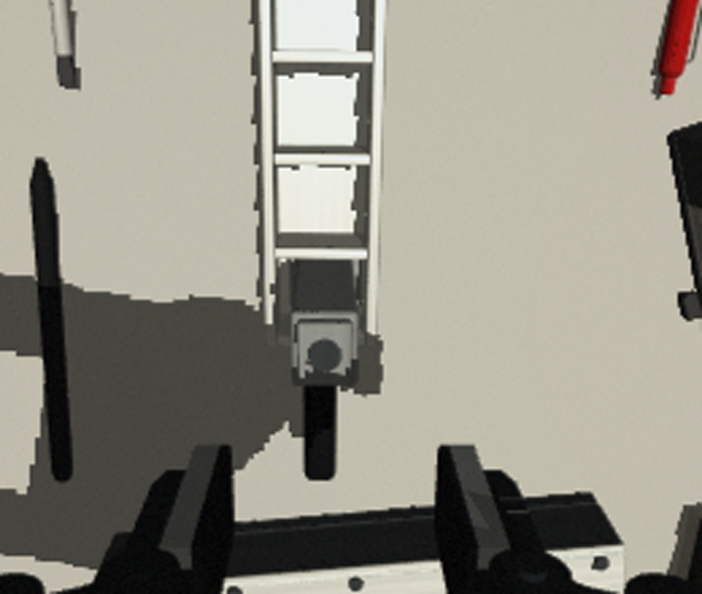

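w7 shows the first post upright in the handle-end pocket, its top at (324,352). Now the post in socket 2.

>>> drive_tool([
  [-154, 38, 2, 1.482, 42],
  [-154, 38, 2, 1.482, 42],
  [-154, 38, 2, 1.482, 42],
  [-154, 38, 2, 1.482, 42],
  [-154, 38, 2, 1.482, 42],
  [-154, 38, 2, 1.482, 42],
  [-154, 38, 2, 1.482, 42],
  [-154, 38, 2, 1.482, 42],
  [-154, 38, 2, 1.482, 42],
  [-154, 38, 2, 1.482, 42],
])

```text
time_s: 12.75
position: [531.6, -154.4, 155.9]
ee_rot: [-3.139, 0.003, 0.179]
ft_force: [-0.2, 0.7, 0.2]
gripper_width: 0.492
finger_force: 0.0
```

```bash
python3 -c "
from h import *
goto([534.6,-155,73],.187)"
```

```text
shift [ 2.8  1.1 82.9] turn -0.0082 q6 0.97 yaw0 0.1788
```

>>> drive_tool([
  [3, 1, 30, -0.008, 42],
  [3, 1, 60, -0.008, 42],
  [3, 1, 80, -0.008, 42],
  [3, 1, 83, -0.008, 42],
  [3, 1, 83, -0.008, 42],
  [3, 1, 83, -0.008, 42],
  [3, -7, 83, -0.008, 42],
  [3, -11, 83, -0.008, 42],
  [3, -15, 83, -0.008, 42],
  [3, -19, 83, -0.008, 42],
])

```text
time_s: 13.75
position: [533.2, -136.3, 76.5]
ee_rot: [3.139, -0.002, 0.193]
ft_force: [0.1, -4.6, 2.5]
gripper_width: 0.493
finger_force: 2.3
```

>>> drive_tool([
  [0, -3, 0, 0, 42],
  [0, -7, 0, 0, 42],
  [0, -10, 0, 0, 42],
  [0, -13, 0, 0, 42],
  [0, -15, 0, 0, 42],
  [0, -15, 0, 0, 42],
])

```text
time_s: 14.35
position: [531.4, -126.7, 76.6]
ee_rot: [3.131, -0.003, 0.193]
ft_force: [4.3, -24.0, -4.1]
gripper_width: 0.491
finger_force: 10.7
```

>>> drive_tool([
  [0, -3, 0, 0, 42],
  [0, -4, 0, 0, 42],
  [0, -4, 0, 0, 42],
  [0, 20, 0, 0, 42],
  [0, 45, 0, 0, 42],
  [0, 53, 0, 0, 42],
  [0, 58, 0, 0, 42],
  [0, 62, 0, 0, 42],
  [0, 65, 0, 0, 42],
])

```text
time_s: 15.25
position: [540.4, -179.5, 74.4]
ee_rot: [-3.132, 0.002, 0.193]
ft_force: [-2.9, 17.6, 7.8]
gripper_width: 0.485
finger_force: 9.7
```

>>> drive_tool([
  [0, 3, 0, 0, 42],
  [0, 5, 0, 0, 42],
  [0, 7, 0, 0, 42],
  [0, 7, 0, 0, 42],
])

```text
time_s: 15.65
position: [542.5, -188.7, 74.6]
ee_rot: [-3.138, 0.002, 0.194]
ft_force: [-2.0, 3.0, 1.1]
gripper_width: 0.496
finger_force: 2.0
```

```bash
python3 -c "
from h import *
snap('wrist','w8.png',(200,100,480,330),2)"
```

```text
(no output)
```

View pics/w8.png

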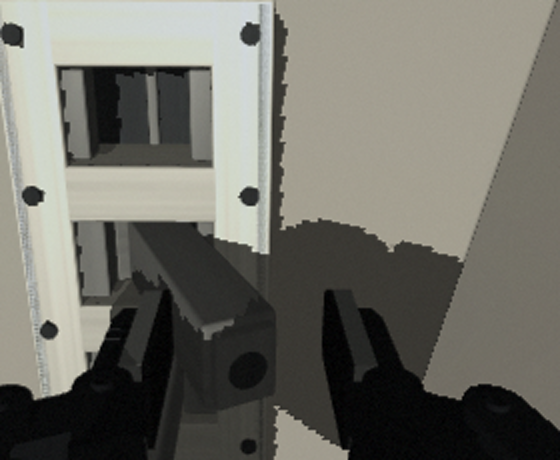

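w8 shows the post (top at (247,368)) leaning well over to -y, past the shoe. I'll bring it back upright and grip.

>>> drive_tool([
  [0, -15, 0, 0, 42],
  [0, -28, 0, 0, 42],
  [0, -36, 0, 0, 42],
  [0, -42, 0, 0, 42],
  [0, -48, 0, 0, 42],
  [0, -52, 0, 0, 42],
  [0, -52, 0, 0, 42],
  [0, -38, 0, 0, 42],
  [0, -38, 0, 0, 42],
])

```text
time_s: 16.6
position: [536.7, -156.6, 75.7]
ee_rot: [3.14, -0.001, 0.192]
ft_force: [-0.1, -0.4, -0.2]
gripper_width: 0.493
finger_force: 0.0
```

```bash
python3 -c "
from h import *
print(r.state()['position'])
snap('wrist','w9.png',(200,100,480,330),2)"
```

```text
[ 536.68684062 -156.57334773   75.71499319]
```

View pics/w9.png

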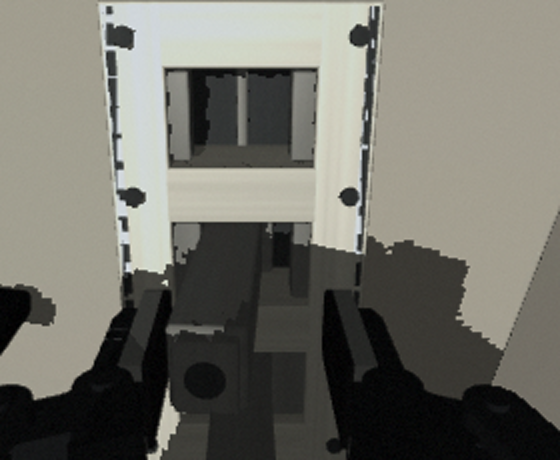

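The post is nearly upright with its top at (205,380). Grip and test the lift.

>>> drive_tool([
  [0, -3, 4, 0, 30],
  [0, -3, 4, 0, 20],
  [0, -3, 6, 0, 5],
  [0, -3, 8, 0, 5],
  [0, -3, 8, 0, 5],
  [0, -3, 8, 0, 5],
  [0, -3, 3, 0, 5],
  [0, -3, -3, 0, 5],
  [0, -3, -6, 0, 5],
])

```text
time_s: 17.55
position: [532.7, -150.3, 75.8]
ee_rot: [-3.139, 0.004, 0.193]
ft_force: [7.2, -2.4, -38.2]
gripper_width: 0.223
finger_force: 60.6
```

It's still locked, so the +y shoe isn't out. I'll lower, release and tilt to +y again.

>>> drive_tool([
  [0, 0, 6, 0, 5],
  [0, 0, 12, 0, 5],
  [0, 0, 12, 0, 30],
  [0, 0, 8, 0, 42],
  [0, 0, 8, 0, 42],
  [0, -8, 8, 0, 42],
  [0, -14, 8, 0, 42],
  [0, -20, 8, 0, 42],
  [0, -25, 8, 0, 42],
  [0, -29, 8, 0, 42],
])

```text
time_s: 18.55
position: [530.1, -123.2, 73.6]
ee_rot: [3.14, -0.001, 0.194]
ft_force: [1.3, -4.7, 0.2]
gripper_width: 0.492
finger_force: 2.4
```

>>> drive_tool([
  [0, -2, 0, 0, 42],
  [0, -4, 0, 0, 42],
  [0, -6, 0, 0, 42],
  [0, -6, 0, 0, 42],
])

```text
time_s: 18.95
position: [529.2, -117.9, 73.8]
ee_rot: [3.14, -0.001, 0.193]
ft_force: [0.3, -3.9, 1.9]
gripper_width: 0.497
finger_force: 2.4
```

>>> drive_tool([
  [0, 20, 0, 0, 42],
  [0, 35, 0, 0, 42],
  [0, 48, 0, 0, 42],
  [0, 56, 0, 0, 42],
  [0, 60, 0, 0, 42],
  [0, 60, 0, 0, 42],
  [0, 45, 0, 0, 42],
  [0, 36, 0, 0, 42],
  [0, 36, 0, 0, 42],
])

```text
time_s: 19.85
position: [534.9, -150.2, 73.0]
ee_rot: [-3.141, 0.001, 0.195]
ft_force: [0.1, -1.3, -0.1]
gripper_width: 0.49
finger_force: 0.0
```

>>> drive_tool([
  [0, 0, 2, 0, 25],
  [0, 0, 4, 0, 5],
  [0, 0, 4, 0, 5],
  [0, 0, 4, 0, 5],
  [0, 0, 4, 0, 5],
  [0, 0, -1, 0, 5],
  [0, 0, -6, 0, 5],
  [0, 0, -10, 0, 5],
])

```text
time_s: 20.65
position: [535.3, -152.5, 83.3]
ee_rot: [-3.141, 0.0, 0.193]
ft_force: [-0.5, 1.2, -1.1]
gripper_width: 0.223
finger_force: 60.4
```

Free. I'll lift and carry it to the second pocket.

>>> drive_tool([
  [0, 0, -40, 0, 5],
  [0, 0, -80, 0, 5],
  [0, 0, -90, 0, 5],
  [0, 0, -90, 0, 5],
])

```text
time_s: 21.05
position: [537.0, -153.1, 175.7]
ee_rot: [3.139, -0.004, 0.193]
ft_force: [0.2, 0.5, -2.4]
gripper_width: 0.226
finger_force: 60.8
```

```bash
python3 -c "
from h import *
goto([476.2,26.8,173],1.663)"
```

```text
shift [ -25.2 -188.3    2.7] turn -1.4702 q6 0.96 yaw0 0.1928
```

>>> drive_tool([
  [-25, -188, 3, -1.47, 5],
  [-25, -188, 3, -1.47, 5],
  [-25, -188, 3, -1.47, 5],
  [-25, -188, 3, -1.47, 5],
  [-25, -188, 3, -1.47, 5],
  [-25, -188, 3, -1.47, 5],
  [-25, -188, 3, -1.47, 5],
  [-25, -188, 3, -1.47, 5],
  [-25, -188, 3, -1.47, 5],
  [-25, -188, 3, -1.47, 5],
])

```text
time_s: 22.05
position: [473.3, 27.4, 167.7]
ee_rot: [-3.137, -0.001, 1.669]
ft_force: [0.4, 0.8, -1.4]
gripper_width: 0.223
finger_force: 60.7
```

>>> drive_tool([
  [0, 0, 0, 0, 5],
  [0, 0, 0, 0, 5],
])

```text
time_s: 22.25
position: [473.9, 27.3, 168.7]
ee_rot: [-3.139, -0.001, 1.659]
ft_force: [0.4, -0.6, -0.7]
gripper_width: 0.221
finger_force: 60.7
```

```bash
python3 -c "
from h import *
s=r.state();print(s['position'],s['ee_rot'],s['gripper_width'])
snap('wrist','w10.png',(200,80,460,300),2.7)"
```

```text
[473.94718095  27.32466423 168.65135985] [-3.13879408e+00 -5.50286475e-04  1.65949209e+00] 0.22051300176397107
```

View pics/w10.png

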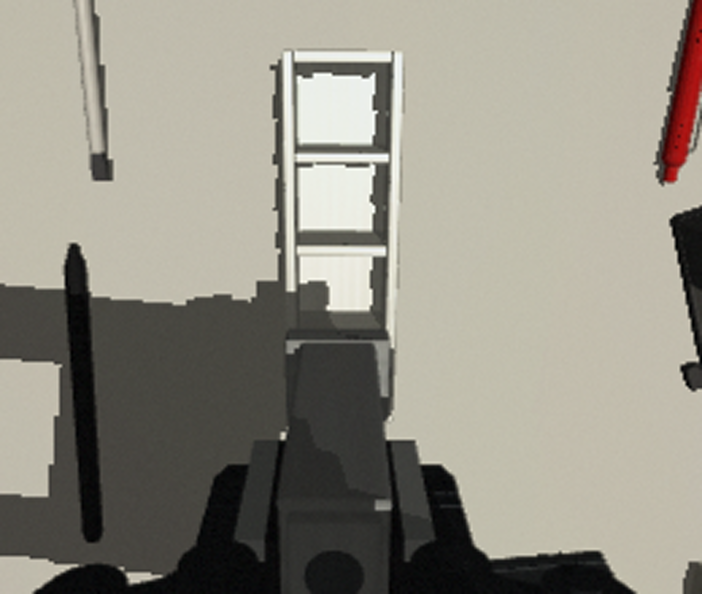

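w10 shows the tray unmoved: dividers at rows 157 and 250, end wall at 57, centre column 342, held foot front edge at (339,338). From here I'll measure by colour masks only.

```bash
cat >> h.py <<'E'
def tray_fit(P,X):
    P=np.array(P)[:,:2];d=P[0]-P[-1];yaw=np.arctan2(d[1],d[0]);u=np.array([np.cos(yaw),np.sin(yaw)])
    return np.mean([q-u*x for q,x in zip(P,X)],0),yaw,u
E
python3 -c "
from h import *
p=np.load('pics/w10.png.npy',allow_pickle=True).item()
f=lambda u,v,z:ray('',200+u/2.7,80+v/2.7,z,p)
P=[f(342,57,32),f(342,157,32),f(342.5,250,32)]
c,yaw,u=tray_fit(P,(68,34,0));print('tray',c,yaw)
print('foot front',f(339,338,112),'want',c-u*17+u*12)
for q in ('w6','w10'):
  im=cv2.imread(f'pics/raw_{q}.png');hsv=cv2.cvtColor(im,cv2.COLOR_BGR2HSV);print(im[110,322],im[130,235])
"
```

```text
tray [475.00352491  43.42725847] 1.6664950831073593
foot front [473.88228352  38.49091048 112.        ] want [475.48128866  38.45013663]
[240 243 240] [180 196 199]
[231 239 235] [175 189 195]
```

>>> drive_tool([
  [0, 1.5, 40, -0.006, 5],
  [0, 1.5, 62, -0.006, 5],
  [0, 1.5, 72, -0.006, 5],
  [0, 1.5, 82, -0.006, 5],
  [0, 1.5, 92, -0.006, 5],
  [0, 1.5, 100, -0.006, 5],
  [0, 1.5, 105, -0.006, 5],
  [0, 1.5, 108, -0.006, 5],
  [0, 1.5, 108, -0.006, 5],
])

```text
time_s: 23.2
position: [477.2, 27.3, 62.9]
ee_rot: [3.14, 0.0, 1.669]
ft_force: [1.0, 0.1, -1.2]
gripper_width: 0.224
finger_force: 61.0
```

>>> drive_tool([
  [0, 0, 2, 0, 5],
  [0, 0, 3, 0, 5],
  [0, 0, 3, 0, 5],
])

```text
time_s: 23.5
position: [477.7, 27.2, 62.7]
ee_rot: [3.14, 0.001, 1.669]
ft_force: [-9.3, 0.3, 23.6]
gripper_width: 0.228
finger_force: 64.7
```

>>> drive_tool([
  [0, 0, 0, 0, 12],
  [0, 0, 0, 0, 25],
  [0, 0, 0, 0, 42],
  [0, 0, 0, 0, 42],
  [0, 0, -40, 0, 42],
  [0, 0, -80, 0, 42],
  [0, 0, -100, 0, 42],
  [0, 0, -100, 0, 42],
])

```text
time_s: 24.3
position: [479.1, 27.1, 162.9]
ee_rot: [3.135, 0.001, 1.669]
ft_force: [0.9, -0.4, 0.2]
gripper_width: 0.494
finger_force: 0.0
```

```bash
python3 -c "
from h import *
snap('wrist','w11.png')
goto([485.4,-164,160],.19)"
```

```text
shift [-191.1  -11.     0.7] turn 1.4788 q6 -0.21 yaw0 1.6688
```

>>> drive_tool([
  [-191, -11, 1, 1.479, 42],
  [-191, -11, 1, 1.479, 42],
  [-191, -11, 1, 1.479, 42],
  [-191, -11, 1, 1.479, 42],
  [-191, -11, 1, 1.479, 42],
  [-191, -11, 1, 1.479, 42],
  [-191, -11, 1, 1.479, 42],
  [-191, -11, 1, 1.479, 42],
  [-191, -11, 1, 1.479, 42],
  [-191, -11, 1, 1.479, 42],
])

```text
time_s: 25.35
position: [482.9, -163.2, 155.8]
ee_rot: [-3.139, 0.003, 0.184]
ft_force: [0.2, -0.2, 0.3]
gripper_width: 0.493
finger_force: 0.0
```

```bash
python3 -c "
from h import *
goto([485.4,-164,74],.19)"
```

```text
shift [ 2.3  1.2 81.8] turn -0.0063 q6 0.91 yaw0 0.1837
```

>>> drive_tool([
  [2, 1, 30, -0.006, 42],
  [2, 1, 60, -0.006, 42],
  [2, 1, 80, -0.006, 42],
  [2, 1, 85, -0.006, 42],
  [2, 1, 85, -0.006, 42],
  [2, -8, 85, -0.006, 42],
  [2, -14, 85, -0.006, 42],
  [2, -19, 85, -0.006, 42],
  [2, -24, 85, -0.006, 42],
  [2, -29, 85, -0.006, 42],
])

```text
time_s: 26.35
position: [482.6, -138.0, 75.1]
ee_rot: [3.133, -0.003, 0.197]
ft_force: [2.6, -21.7, -4.8]
gripper_width: 0.493
finger_force: 9.8
```

>>> drive_tool([
  [0, -3, 0, 0, 42],
  [0, -6, 0, 0, 42],
  [0, -9, 0, 0, 42],
  [0, -9, 0, 0, 42],
])

```text
time_s: 26.75
position: [482.0, -134.2, 75.6]
ee_rot: [3.124, -0.005, 0.197]
ft_force: [4.6, -33.7, -8.7]
gripper_width: 0.491
finger_force: 14.6
```

>>> drive_tool([
  [0, 25, 0, 0, 42],
  [0, 45, 0, 0, 42],
  [0, 55, 0, 0, 42],
  [0, 61, 0, 0, 42],
  [0, 66, 0, 0, 42],
  [0, 70, 0, 0, 42],
  [0, 73, 0, 0, 42],
  [0, 74, 0, 0, 42],
])

```text
time_s: 27.55
position: [493.1, -196.6, 73.3]
ee_rot: [-3.139, 0.001, 0.196]
ft_force: [-2.0, 6.1, 5.2]
gripper_width: 0.493
finger_force: 3.6
```

>>> drive_tool([
  [0, -25, 0, 0, 42],
  [0, -45, 0, 0, 42],
  [0, -55, 0, 0, 42],
  [0, -61, 0, 0, 42],
  [0, -66, 0, 0, 42],
  [0, -70, 0, 0, 42],
  [0, -74, 0, 0, 42],
  [0, -74, 0, 0, 42],
])

```text
time_s: 28.35
position: [479.7, -127.0, 73.9]
ee_rot: [3.14, -0.001, 0.196]
ft_force: [0.6, -3.7, 1.5]
gripper_width: 0.493
finger_force: 2.0
```

Both sides are now loose. Same upright-and-grip sequence.

>>> drive_tool([
  [0, 20, 0, 0, 42],
  [0, 35, 0, 0, 42],
  [0, 48, 0, 0, 42],
  [0, 56, 0, 0, 42],
  [0, 60, 0, 0, 42],
  [0, 60, 0, 0, 42],
  [0, 45, 0, 0, 42],
  [0, 37, 0, 0, 42],
  [0, 37, 0, 0, 42],
])

```text
time_s: 29.25
position: [485.5, -160.3, 73.0]
ee_rot: [-3.141, 0.001, 0.198]
ft_force: [0.1, -0.5, -0.6]
gripper_width: 0.491
finger_force: 0.0
```

>>> drive_tool([
  [0, 0, 2, 0, 25],
  [0, 0, 4, 0, 5],
  [0, 0, 4, 0, 5],
  [0, 0, 4, 0, 5],
  [0, 0, 4, 0, 5],
  [0, 0, -1, 0, 5],
  [0, 0, -6, 0, 5],
  [0, 0, -10, 0, 5],
])

```text
time_s: 30.05
position: [485.9, -162.4, 83.3]
ee_rot: [-3.141, 0.001, 0.196]
ft_force: [-0.1, -0.1, -1.2]
gripper_width: 0.223
finger_force: 60.0
```

>>> drive_tool([
  [0, 0, -40, 0, 5],
  [0, 0, -80, 0, 5],
  [0, 0, -90, 0, 5],
  [0, 0, -90, 0, 5],
])

```text
time_s: 30.45
position: [487.5, -163.1, 175.4]
ee_rot: [3.139, -0.004, 0.196]
ft_force: [-0.8, -0.7, -2.4]
gripper_width: 0.224
finger_force: 60.5
```

```bash
python3 -c "
from h import *
goto([473.2,60.4,173],1.665)"
```

```text
shift [  29.5 -222.     2.4] turn -1.4692 q6 0.9 yaw0 0.1958
```

>>> drive_tool([
  [29, -222, 2, -1.469, 5],
  [29, -222, 2, -1.469, 5],
  [29, -222, 2, -1.469, 5],
  [29, -222, 2, -1.469, 5],
  [29, -222, 2, -1.469, 5],
  [29, -222, 2, -1.469, 5],
  [29, -222, 2, -1.469, 5],
  [29, -222, 2, -1.469, 5],
  [29, -222, 2, -1.469, 5],
  [29, -222, 2, -1.469, 5],
])

```text
time_s: 31.45
position: [469.7, 61.1, 168.5]
ee_rot: [-3.137, -0.001, 1.671]
ft_force: [-0.4, 0.2, -1.6]
gripper_width: 0.222
finger_force: 60.6
```

>>> drive_tool([
  [0, 0, 0, 0, 5],
  [0, 0, 0, 0, 5],
])

```text
time_s: 31.65
position: [470.3, 61.0, 169.5]
ee_rot: [-3.139, -0.0, 1.661]
ft_force: [0.2, 1.0, -2.1]
gripper_width: 0.227
finger_force: 60.6
```

```bash
cat >> h.py <<'E'
def tray_end(f):
    "far end of the tray from bright mask: origin estimate, width check (42), yaw"
    im=cv2.imread('pics/raw_'+f);p=np.load('pics/'+f+'.npy',allow_pickle=True).item()
    m=cv2.inRange(im,(205,205,205),(255,255,255));m=cv2.morphologyEx(m,cv2.MORPH_CLOSE,np.ones((5,5)))
    n,l,st,ce=cv2.connectedComponentsWithStats(m[:,:460])
    k=[i for i in range(1,n) if 270<ce[i][0]<400 and ce[i][1]<300];k=max(k,key=lambda i:st[i][4])
    c=cv2.findContours((l==k).astype(np.uint8),cv2.RETR_EXTERNAL,2)[0][0][:,0]
    y0=st[k][1];rows=range(y0+4,min(y0+60,st[k][1]+st[k][3]-4));E=[]
    for v in rows:
        x=np.nonzero(l[v]==k)[0];E.append((x.min(),x.max()+1,v+.5))
    E=np.array(E);mid=[ray('',(a+b)/2,v,32,p)[:2] for a,b,v in E]
    w=np.median([np.linalg.norm(ray('',a,v,32,p)-ray('',b,v,32,p)) for a,b,v in E])
    t=cv2.fitLine(np.float32(mid),cv2.DIST_HUBER,0,.01,.01).ravel();u=t[:2]*np.sign(t[1])
    e=ray('',E[0][:2].mean(),y0,32,p)[:2];o=t[2:]+u*((e-t[2:])@u)-u*70
    print(f,'tray',np.round(o,1),'yaw',round(float(np.arctan2(u[1],u[0])),3),'w',round(w,1));return o,u,p
E
python3 -c "
from h import *
s=r.state();print(s['position'],s['ee_rot'],s['gripper_width'])
snap('wrist','w12.png')
for f in('w10.png','w11.png','w12.png'):
  try: tray_end(f)
  except Exception as e: print(f,e)
o,u,p=tray_end('w12.png');z=s['position'][2]-57
print('expected foot-front px for centred',proj('',[*(s['position'][:2]+u*12),z],p))
g=cv2.cvtColor(cv2.imread('pics/raw_w12.png'),cv2.COLOR_BGR2GRAY)
print(g[190:225,325]);print(g[207,295:360]);print(g[204,295:360]) "
```

```text
[470.31284721  60.99615344 169.52124002] [-3.13855186e+00 -3.52009457e-04  1.66147962e+00] 0.22706540434590658
w10.png tray [475.2  43. ] yaw 1.664 w 40.7
w11.png tray [474.5  42.8] yaw 1.65 w 40.4
w12.png tray [476.4  42.5] yaw 1.668 w 40.4
w12.png tray [476.4  42.5] yaw 1.668 w 40.4
expected foot-front px for centred [324.20268588 203.91442671]
[232 232 232 231 231 105  88  87  86  88  89  88  82  94  54  53  53  52
 105  59  54  56  56  55  52  56  56  54  55  54  56  56  55  55  53]
[ 70  70  69  70  71  68  71  70  71  69  47  57  53  54  52  55  54  53
  54  53  53  55  54  56  55  54  50  53  55  54  52  54  40  43  42  43
  42  40  45  52  52  52  52  53  54  54  55  55  62 120 217 216 204 157
 189 188 188 188 188 189 189 189 188 187 189]
[ 70  68  69  71  70  71  69  69  69  70  67  45  52  51  53  50  51  53
  52  54  53  54  53  52  54  53  53  53  53  53  54  69  52  53  53  54
  71  69  68  68  69  68  68  69  69  67  68  82 150  97 220 216 210 158
 189 188 187 189 188 187 188 188 186 188 188]
```

```bash
python3 -c "
from h import *
o,u,p=tray_end('w12.png');o=(o+[475.2,43.])/2
f=ray('',325,205.3,112.5,p)[:2]-12*u;t=o+17*u;d=t-f;print(f,t,'dx',d@u,'dy',d@[u[1],-u[0]])"
```

```text
w12.png tray [476.4  42.5] yaw 1.668 w 40.4
[471.00167903  59.95606153] [474.14564804  59.65202129] dx -0.6072353211552797 dy 3.0997171371100163
```

>>> drive_tool([
  [-0.5, 2.5, 40, -0.006, 5],
  [-0.5, 2.5, 62, -0.006, 5],
  [-0.5, 2.5, 72, -0.006, 5],
  [-0.5, 2.5, 82, -0.006, 5],
  [-0.5, 2.5, 92, -0.006, 5],
  [-0.5, 2.5, 100, -0.006, 5],
  [-0.5, 2.5, 105, -0.006, 5],
  [-0.5, 2.5, 109, -0.006, 5],
  [-0.5, 2.5, 110, -0.006, 5],
])

```text
time_s: 32.6
position: [475.0, 60.8, 62.6]
ee_rot: [3.14, 0.0, 1.671]
ft_force: [-4.1, -0.1, 12.9]
gripper_width: 0.222
finger_force: 62.9
```

Seated on the floor; release.

>>> drive_tool([
  [0, 0, 0, 0, 12],
  [0, 0, 0, 0, 25],
  [0, 0, 0, 0, 42],
  [0, 0, 0, 0, 42],
  [0, 0, -40, 0, 42],
  [0, 0, -80, 0, 42],
  [0, 0, -100, 0, 42],
  [0, 0, -100, 0, 42],
])

```text
time_s: 33.4
position: [476.7, 60.7, 165.2]
ee_rot: [3.134, 0.001, 1.671]
ft_force: [0.0, -0.2, -0.2]
gripper_width: 0.491
finger_force: 0.0
```

```bash
python3 -c "
from h import *
snap('wrist','w13.png')
goto([436.2,-173.2,160],.19)"
```

```text
shift [-228.8  -62.2    2.9] turn 1.4808 q6 -0.14 yaw0 1.6708
```

>>> drive_tool([
  [-229, -62, 3, 1.481, 42],
  [-229, -62, 3, 1.481, 42],
  [-229, -62, 3, 1.481, 42],
  [-229, -62, 3, 1.481, 42],
  [-229, -62, 3, 1.481, 42],
  [-229, -62, 3, 1.481, 42],
  [-229, -62, 3, 1.481, 42],
  [-229, -62, 3, 1.481, 42],
  [-229, -62, 3, 1.481, 42],
  [-229, -62, 3, 1.481, 42],
])

```text
time_s: 34.45
position: [434.0, -172.8, 156.2]
ee_rot: [-3.139, 0.003, 0.184]
ft_force: [-0.9, 0.2, 0.2]
gripper_width: 0.49
finger_force: 0.0
```

```bash
python3 -c "
from h import *
goto([436.2,-173.2,74],.19)"
```

```text
shift [ 2.1  0.8 82.2] turn -0.0065 q6 0.84 yaw0 0.1835
```

>>> drive_tool([
  [2, 1, 30, -0.006, 42],
  [2, 1, 60, -0.006, 42],
  [2, 1, 80, -0.006, 42],
  [2, 1, 85, -0.006, 42],
  [2, 1, 85, -0.006, 42],
  [2, -8, 85, -0.006, 42],
  [2, -14, 85, -0.006, 42],
  [2, -19, 85, -0.006, 42],
  [2, -24, 85, -0.006, 42],
  [2, -29, 85, -0.006, 42],
])

```text
time_s: 35.45
position: [433.4, -147.5, 75.1]
ee_rot: [3.133, -0.003, 0.197]
ft_force: [2.5, -22.6, -5.1]
gripper_width: 0.491
finger_force: 9.8
```

>>> drive_tool([
  [0, -3, 0, 0, 42],
  [0, -6, 0, 0, 42],
  [0, -9, 0, 0, 42],
  [0, -9, 0, 0, 42],
])

```text
time_s: 35.85
position: [433.3, -143.5, 76.1]
ee_rot: [3.124, -0.005, 0.197]
ft_force: [3.2, -32.6, -7.4]
gripper_width: 0.492
finger_force: 14.4
```

>>> drive_tool([
  [0, 25, 0, 0, 42],
  [0, 45, 0, 0, 42],
  [0, 55, 0, 0, 42],
  [0, 61, 0, 0, 42],
  [0, 66, 0, 0, 42],
  [0, 70, 0, 0, 42],
  [0, 73, 0, 0, 42],
  [0, 74, 0, 0, 42],
])

```text
time_s: 36.65
position: [443.8, -206.1, 73.2]
ee_rot: [-3.138, 0.001, 0.196]
ft_force: [-0.5, 5.7, 5.4]
gripper_width: 0.49
finger_force: 3.6
```

>>> drive_tool([
  [0, -25, 0, 0, 42],
  [0, -45, 0, 0, 42],
  [0, -55, 0, 0, 42],
  [0, -61, 0, 0, 42],
  [0, -66, 0, 0, 42],
  [0, -70, 0, 0, 42],
  [0, -74, 0, 0, 42],
  [0, -74, 0, 0, 42],
])

```text
time_s: 37.45
position: [430.5, -136.4, 73.8]
ee_rot: [3.14, -0.001, 0.196]
ft_force: [1.7, -3.5, 0.9]
gripper_width: 0.49
finger_force: 1.8
```

>>> drive_tool([
  [0, 20, 0, 0, 42],
  [0, 35, 0, 0, 42],
  [0, 48, 0, 0, 42],
  [0, 56, 0, 0, 42],
  [0, 60, 0, 0, 42],
  [0, 60, 0, 0, 42],
  [0, 45, 0, 0, 42],
  [0, 37, 0, 0, 42],
  [0, 37, 0, 0, 42],
])

```text
time_s: 38.35
position: [436.4, -169.9, 73.0]
ee_rot: [-3.141, 0.001, 0.198]
ft_force: [-0.1, 0.3, -0.4]
gripper_width: 0.492
finger_force: 0.0
```

>>> drive_tool([
  [0, 0, 2, 0, 25],
  [0, 0, 4, 0, 5],
  [0, 0, 4, 0, 5],
  [0, 0, 4, 0, 5],
  [0, 0, 4, 0, 5],
  [0, 0, -1, 0, 5],
  [0, 0, -6, 0, 5],
  [0, 0, -10, 0, 5],
])

```text
time_s: 39.15
position: [436.9, -171.9, 83.4]
ee_rot: [-3.141, 0.0, 0.196]
ft_force: [0.3, 0.3, -2.0]
gripper_width: 0.227
finger_force: 60.2
```

>>> drive_tool([
  [0, 0, -40, 0, 5],
  [0, 0, -80, 0, 5],
  [0, 0, -90, 0, 5],
  [0, 0, -90, 0, 5],
])

```text
time_s: 39.55
position: [438.4, -172.7, 175.4]
ee_rot: [3.139, -0.003, 0.196]
ft_force: [0.2, 0.6, -2.0]
gripper_width: 0.224
finger_force: 60.7
```

```bash
python3 -c "
from h import *
tray_end('w13.png')
goto([472.6,93.6,173],1.665)"
```

```text
w13.png tray [498.7  48.3] yaw 2.107 w 40.1
shift [  85.4 -254.5    2.4] turn -1.4692 q6 0.83 yaw0 0.1958
```

```bash
python3 -c "
from h import *
goto([475.5,60,175],1.665)"
```

```text
shift [  81.7 -221.     0.4] turn -1.4692 q6 0.83 yaw0 0.1958
```

>>> drive_tool([
  [82, -221, 0, -1.469, 5],
  [82, -221, 0, -1.469, 5],
  [82, -221, 0, -1.469, 5],
  [82, -221, 0, -1.469, 5],
  [82, -221, 0, -1.469, 5],
  [82, -221, 0, -1.469, 5],
  [82, -221, 0, -1.469, 5],
  [82, -221, 0, -1.469, 5],
  [82, -221, 0, -1.469, 5],
  [82, -221, 0, -1.469, 5],
])

```text
time_s: 40.55
position: [472.9, 60.9, 170.6]
ee_rot: [-3.137, -0.001, 1.671]
ft_force: [-0.5, 0.2, -1.8]
gripper_width: 0.222
finger_force: 60.6
```

>>> drive_tool([
  [0, 0, 0, 0, 5],
  [0, 0, 0, 0, 5],
])

```text
time_s: 40.75
position: [473.5, 60.8, 171.6]
ee_rot: [-3.139, -0.0, 1.662]
ft_force: [-0.3, -0.2, -1.6]
gripper_width: 0.222
finger_force: 60.6
```

```bash
python3 -c "
from h import *
s=r.state();print(s['position'],s['ee_rot'],s['gripper_width'])
snap('wrist','w14.png')
im=cv2.imread('pics/raw_w14.png')
m=cv2.inRange(im,(205,205,205),(255,255,255));n,l,st,ce=cv2.connectedComponentsWithStats(m);print([list(map(int,a)) for a in st[1:] if a[4]>80])
o,u,p=tray_end('w14.png');g=im[:,:,1]
for v in (195,200,203,206,209,212):print(v,g[v,295:360:1].tolist()) "
```

```text
[473.46627472  60.83960091 171.60264274] [-3.13871420e+00 -3.44805764e-04  1.66153224e+00] 0.22172216177009632
[[304, 136, 4, 49, 113], [308, 136, 34, 3, 101], [342, 136, 4, 67, 162], [310, 140, 27, 24, 614], [309, 170, 33, 3, 87]]
w14.png tray [478.5  42.9] yaw 1.709 w 40.4
195 [69, 71, 71, 71, 72, 69, 70, 70, 70, 72, 81, 78, 79, 67, 61, 68, 67, 68, 69, 80, 122, 125, 124, 125, 128, 127, 127, 129, 130, 131, 130, 127, 128, 128, 128, 125, 124, 126, 125, 126, 129, 131, 123, 60, 66, 61, 108, 221, 221, 218, 159, 190, 190, 188, 189, 191, 189, 189, 188, 189, 189, 191, 190, 190, 189]
200 [70, 70, 69, 71, 70, 69, 68, 68, 71, 70, 76, 77, 78, 66, 63, 67, 65, 65, 65, 45, 49, 47, 59, 60, 57, 58, 60, 58, 59, 61, 58, 60, 72, 145, 147, 150, 142, 59, 51, 49, 64, 141, 113, 76, 89, 93, 120, 226, 221, 208, 158, 190, 192, 190, 190, 190, 190, 190, 190, 190, 190, 190, 190, 191, 189]
203 [71, 68, 69, 69, 71, 71, 71, 69, 70, 70, 77, 76, 68, 66, 74, 75, 74, 73, 72, 53, 47, 45, 48, 52, 50, 51, 51, 51, 51, 50, 51, 50, 49, 49, 52, 52, 51, 48, 49, 47, 59, 116, 111, 161, 208, 199, 93, 186, 219, 207, 187, 190, 190,
[... 224 characters left out ...]
, 42, 45, 56, 56, 56, 57, 57, 71, 150, 216, 189, 189, 190, 190, 190, 190, 190, 189, 188, 189, 190, 190, 192, 189, 189]
209 [69, 68, 70, 71, 70, 72, 72, 69, 72, 77, 118, 143, 140, 140, 138, 111, 54, 58, 60, 57, 60, 59, 58, 61, 60, 58, 59, 58, 60, 60, 62, 59, 61, 61, 58, 59, 60, 59, 59, 59, 58, 63, 91, 146, 147, 144, 148, 147, 123, 96, 190, 188, 189, 189, 190, 191, 189, 188, 190, 190, 192, 188, 189, 190, 190]
212 [69, 70, 68, 70, 72, 71, 68, 69, 71, 77, 114, 143, 140, 141, 132, 43, 51, 53, 54, 54, 56, 55, 54, 54, 55, 52, 52, 55, 53, 53, 54, 55, 55, 54, 54, 55, 55, 57, 55, 51, 54, 54, 57, 91, 145, 146, 146, 144, 106, 94, 190, 189, 191, 188, 190, 188, 189, 189, 188, 187, 189, 190, 191, 189, 191]
```

```bash
python3 -c "
from h import *
p=np.load('pics/w14.png.npy',allow_pickle=True).item();s=r.state();print(s['position'])
a,b=ray('',304,137,32,p),ray('',346,137,32,p);u=np.array([np.cos(1.665),np.sin(1.665)])
e=ray('',325,136,32,p)[:2];o=e-70*u;print('w',a-b,'tray',o)
f=ray('',324.5,205.5,114.5,p)[:2]-12*u;t=o+51*u;d=t-f;print(f,t,'dx',d@u,'dy',d@[u[1],-u[0]])"
```

```text
[473.74506184  60.82809427 172.01324607]
w [-40.44449196  -3.7177005    0.        ] tray [475.94705108  42.65309619]
[473.77178467  59.54973302] [471.14976655  93.42696803] dx 33.97366579427025 dy 0.5762494811968457
```

>>> drive_tool([
  [20, -0.5, 0, -0.004, 5],
  [34, -0.5, 0, -0.004, 5],
  [34, -0.5, 40, -0.004, 5],
  [34, -0.5, 65, -0.004, 5],
  [34, -0.5, 75, -0.004, 5],
  [34, -0.5, 85, -0.004, 5],
  [34, -0.5, 95, -0.004, 5],
  [34, -0.5, 103, -0.004, 5],
  [34, -0.5, 108, -0.004, 5],
  [34, -0.5, 110, -0.004, 5],
])

```text
time_s: 41.8
position: [470.9, 94.6, 63.1]
ee_rot: [-3.142, 0.0, 1.669]
ft_force: [0.1, 0.1, -1.3]
gripper_width: 0.223
finger_force: 60.5
```

>>> drive_tool([
  [0, 0, 1, 0, 5],
  [0, 0, 2, 0, 5],
])

```text
time_s: 42.0
position: [471.2, 94.7, 62.7]
ee_rot: [3.142, -0.0, 1.669]
ft_force: [-5.9, -0.7, 15.5]
gripper_width: 0.225
finger_force: 63.0
```

Seated. Release, rise clear and check the load numerically from above.

>>> drive_tool([
  [0, 0, 0, 0, 12],
  [0, 0, 0, 0, 25],
  [0, 0, 0, 0, 42],
  [0, 0, 0, 0, 42],
  [0, 0, -40, 0, 42],
  [0, 0, -80, 0, 42],
  [-50, 0, -110, 0, 42],
  [-100, 0, -110, 0, 42],
  [-150, 0, -110, 0, 42],
  [-150, 0, -110, 0, 42],
])

```text
time_s: 43.0
position: [486.3, -59.3, 172.2]
ee_rot: [3.14, 0.003, 1.664]
ft_force: [-0.6, -0.6, -1.1]
gripper_width: 0.49
finger_force: 0.0
```

```bash
python3 -c "
from h import *
s=r.state();print(s['position'],s['ee_rot'])
im,p=snap('wrist','w15.png')
g=im[:,:,1]
u=np.array([np.cos(1.665),np.sin(1.665)]);o=np.array([475.7,42.7]);n=np.array([u[1],-u[0]])
# dark hole in each post top, expected at z=96
for x in(-51,-17,17,51):
  e=proj('',[*(o+u*x),96],p);k=10
  a,b=int(e[0]),int(e[1]);w=g[max(b-k,0):b+k,a-k:a+k].astype(int)
  m=w<np.percentile(w,12);ys,xs=np.nonzero(m);print(x,e.round(1),'dark at',(xs.mean()+a-k).round(1),(ys.mean()+max(b-k,0)).round(1),w.min(),np.median(w))
  if x==-51:
    print(w[::2].tolist())
for x,y,z in((-118,0,51),(-70,0,51),(70,-21,32),(70,21,32)):print((x,y,z),proj('',[*(o+u*x+n*-y),z],p).round(1))
m=cv2.inRange(im,(205,)*3,(255,)*3);q,l,st,ce=cv2.connectedComponentsWithStats(m);print([list(map(int,a)) for a in st[1:] if a[4]>40])
"
```

```text
[486.28715587 -59.30217566 172.23215641] [3.13970191e+00 2.54901360e-03 1.66431053e+00]
-51 [322.6 145.9] dark at 322.1 142.4 54 122.5
[[121, 64, 131, 174, 172, 173, 174, 173, 171, 124, 110, 84, 79, 82, 107, 143, 183, 184, 181, 181], [115, 61, 126, 173, 170, 171, 165, 65, 75, 71, 73, 72, 72, 68, 69, 68, 76, 119, 183, 178], [114, 61, 124, 171, 169, 166, 97, 70, 69, 72, 71, 73, 71, 68, 69, 69, 67, 70, 99, 176], [116, 64, 124, 173, 168, 160, 71, 71, 70, 73, 70, 72, 70, 68, 68, 68, 72, 69, 70, 89], [128, 151, 120, 170, 166, 162, 74, 69, 68, 68, 71, 71, 70, 68, 68, 67, 69, 71, 88, 172], [128, 152, 119, 169, 167, 158, 54, 61, 69, 70, 70, 70, 70, 68, 68, 66, 71, 82, 147, 171], [123, 146, 119, 164, 166, 165, 169, 166, 154, 64, 70, 71, 67, 66, 72, 120, 162, 168, 171, 169], [116, 138, 101, 162, 166, 165, 166, 163, 161, 157, 160, 161, 161, 163, 166, 166, 166, 170, 169, 167], [115, 138, 95, 160, 163, 163, 163, 162, 162, 161, 164, 164, 161, 162, 160, 162, 165, 167, 164, 166], [114, 143, 128, 163, 163, 163, 163, 162, 159, 161, 162, 163, 162, 161, 161, 158, 164, 166, 165, 161]]
-17 [322.6  98.3] dark at 321.3 97.2 50 125.5
17 [322.5  45.2] dark at 322.2 44.9 58 111.5
51 [322.5 -14.3] dark at 321.3 350.5 2 83.0
(-118, 0, 51) [322.7 207.4]
(-70, 0, 51) [322.7 159. ]
(70, -21, 32) [347.9 -12.7]
(70, 21, 32) [297.2 -12.8]
[[299, 0, 3, 28, 51], [341, 0, 6, 154, 457], [300, 33, 3, 36, 67], [300, 70, 4, 45, 92], [326, 115, 14, 4, 46], [304, 235, 133, 61, 2125], [294, 262, 9, 36, 109], [286, 266, 9, 33, 158], [412, 290, 23, 8, 88], [341, 298, 24, 8, 94], [301, 301, 35, 4, 50]]
```

```bash
python3 -c "
from h import *
p=np.load('pics/w15.png.npy',allow_pickle=True).item();g=cv2.imread('pics/raw_w15.png')[:,:,1]
for v in (170,180,190,200):
  x=np.nonzero(g[v,300:345]<45)[0]+300;print(v,x.min(),x.max(),ray('',(x.min()+x.max()+1)/2,v,51,p).round(1))
print(g[195:225,322].tolist())
u=np.array([np.cos(1.665),np.sin(1.665)]);o=np.array([475.7,42.7]);h=o-106*u;print(h,h+100*0);goto([*h,30],1.665)"
```

```text
170 316 327 [482.6 -37.5  51. ]
180 316 327 [483.5 -47.1  51. ]
190 316 327 [484.4 -57.   51. ]
200 316 328 [485.8 -67.1  51. ]
[28, 25, 25, 27, 23, 26, 20, 20, 7, 10, 7, 74, 74, 76, 74, 77, 75, 76, 75, 76, 73, 76, 73, 75, 194, 200, 199, 201, 199, 199]
[485.67082667 -62.83000813] [485.67082667 -62.83000813]
shift [ -4.7  -0.7 141.7] turn -0.0007 q6 -0.37 yaw0 1.6643
```

>>> drive_tool([
  [-5, -1, 40, 0, 42],
  [-5, -1, 85, 0, 42],
  [-5, -1, 115, 0, 42],
  [-5, -1, 135, 0, 42],
  [-5, -1, 141, 0, 42],
  [-5, -1, 141, 0, 30],
  [-5, -1, 141, 0, 15],
  [-5, -1, 141, 0, 2],
  [-5, -1, 141, 0, 2],
  [-5, -1, 141, 0, 2],
])

```text
time_s: 44.05
position: [486.2, -59.7, 31.8]
ee_rot: [3.139, 0.0, 1.669]
ft_force: [-1.5, 3.3, 6.3]
gripper_width: 0.122
finger_force: 60.7
```

```bash
python3 -c "
from h import *
s=r.state();print(s['position'],s['ee_rot'],s['gripper_width'],s['ft_force'],s['finger_force'])
p1=np.load('pics/w1.png.npy',allow_pickle=True).item()
f=lambda u,v,z:ray('',240+u/3,v/3,z,p1)[:2]
L=[f(214,115,42),f(239,392,42)];R=[f(307,100,42),f(326,382,42)]
Lo=[f(167,118,42),f(198,394,42)];Ro=[f(354,97,42),f(367,382,42)]
print('gap',np.round(R[1]-L[1],1),np.round(R[0]-L[0],1),'outer',Ro[1]-Lo[1],Ro[0]-Lo[0])
m0=(L[0]+R[0]+Lo[0]+Ro[0])/4;m1=(L[1]+R[1]+Lo[1]+Ro[1])/4;d=m0-m1;print(m0,m1,np.arctan2(d[1],d[0]),np.linalg.norm(d))
"
```

```text
[486.23425314 -59.65923183  31.80600445] [3.13905685e+00 3.39450498e-04 1.66874712e+00] 0.12164675555661204 [-1.47319272  3.26238738  6.26457663] 60.71456551551819
gap [33.6  3.6] [32.6  4.5] outer [65.32252046  4.25540046] [65.51938784  6.22204561]
[510.51364113 374.73841735] [519.01097175 278.91317882] 1.6592402782712408 96.20125241304238
```

```bash
python3 -c "
from h import *
goto([537.9,65,31.8],1.659)
p1=np.load('pics/w1.png.npy',allow_pickle=True).item()
for a in((390,172),(387,254)):print('pen',ray('',*a,5,p1))
f=lambda u,v,z:ray('',240+u/3,v/3,z,p1)[:2]
print('leadins',f(190,465,36),f(380,445,36))"
```

```text
shift [119.   63.6   0. ] turn 0.0097 q6 -0.38 yaw0 1.6687
pen [596.2048859  218.57924032   5.        ]
pen [600.69602967  93.06979059   5.        ]
leadins [482.04974878 247.84043982] [558.65303136 255.60185017]
```

>>> drive_tool([
  [8, 4, 0, 0.001, 2],
  [20, 10, 0, 0.002, 2],
  [32, 17, 0, 0.003, 2],
  [44, 23, 0, 0.004, 2],
  [56, 30, 0, 0.005, 2],
  [68, 36, 0, 0.006, 2],
  [80, 43, 0, 0.007, 2],
  [92, 49, 0, 0.008, 2],
  [104, 56, 0, 0.009, 2],
  [114, 62, 0, 0.01, 2],
])

```text
time_s: 45.05
position: [536.7, 58.4, 31.8]
ee_rot: [3.14, 0.003, 1.66]
ft_force: [-2.9, -7.6, 8.4]
gripper_width: 0.123
finger_force: 61.0
```

>>> drive_tool([
  [5, 2, 0, 0, 2],
  [5, 2, 0, 0, 2],
  [5, 2, 0, 0, 2],
])

```text
time_s: 45.35
position: [538.7, 64.5, 31.8]
ee_rot: [3.138, 0.001, 1.659]
ft_force: [0.0, -0.6, 4.9]
gripper_width: 0.125
finger_force: 60.6
```

```bash
python3 -c "
from h import *
s=r.state();print(s['position'],s['ee_rot'],s['gripper_width'])
im,p=snap('wrist','w16.png');a=s['position'];yaw=s['ee_rot'][2];u=np.array([np.cos(yaw),np.sin(yaw)]);n=np.array([u[1],-u[0]]);o=a[:2]+103*u
print('tray',o,yaw)
g=im[:,:,1].astype(int)
for x in(-34,-17,0):
  for sgn in(-1,1):
    e=proj('',[*(o+u*x+n*sgn*21),32],p);k=int(e[0]);v=int(e[1]);print(x,sgn,e.round(1),g[v,k-8:k+9].tolist() if 0<=v<400 else '')
im,p=snap('top','t2.png')
"
```

```text
[538.70511523  64.50189883  31.83841147] [3.13843486e+00 1.19847005e-03 1.65936458e+00] 0.12492378182010856
tray [529.59450695 167.09817955] 1.6593645821114889
-34 -1 [281.2 134. ] [175, 176, 177, 175, 168, 76, 67, 96, 167, 190, 194, 195, 203, 193, 66, 55, 73]
-34 1 [367.7 134. ] [168, 200, 193, 198, 202, 199, 177, 176, 177, 178, 178, 175, 176, 175, 177, 176, 176]
-17 -1 [279.5  96.9] [173, 177, 174, 177, 178, 167, 68, 99, 166, 195, 194, 198, 204, 206, 171, 57, 52]
-17 1 [369.6  96.9] [107, 165, 152, 137, 114, 84, 145, 175, 175, 175, 175, 175, 176, 177, 175, 177, 176]
0 -1 [277.6  56.5] [175, 175, 174, 173, 174, 173, 168, 114, 170, 192, 185, 70, 71, 72, 68, 63, 67]
0 1 [371.6  56.6] [172, 151, 130, 108, 98, 170, 144, 174, 174, 172, 175, 174, 175, 174, 174, 173, 173]
```

The tray follows the grip and is aligned with the guide. Now the slow insertion.

>>> drive_tool([
  [8, 0, 0, 0, 2],
  [16, 0, 0, 0, 2],
  [24, 0, 0, 0, 2],
  [31, 0, 0, 0, 2],
  [38, 0, 0, 0, 2],
  [45, 0, 0, 0, 2],
  [51, 0, 0, 0, 2],
  [57, 0, 0, 0, 2],
  [60, 0, 0, 0, 2],
  [60, 0, 0, 0, 2],
])

```text
time_s: 46.45
position: [533.5, 123.8, 31.8]
ee_rot: [3.138, 0.002, 1.659]
ft_force: [0.9, -4.0, 5.8]
gripper_width: 0.124
finger_force: 60.5
```

>>> drive_tool([
  [8, 0, 0, 0, 2],
  [15, 0, 0, 0, 2],
  [22, 0, 0, 0, 2],
  [29, 0, 0, 0, 2],
  [36, 0, 0, 0, 2],
  [43, 0, 0, 0, 2],
  [50, 0, 0, 0, 2],
  [57, 0, 0, 0, 2],
  [60, 0, 0, 0, 2],
  [60, 0, 0, 0, 2],
])

```text
time_s: 47.45
position: [528.2, 183.7, 31.8]
ee_rot: [3.139, 0.002, 1.659]
ft_force: [0.9, -4.6, 5.4]
gripper_width: 0.125
finger_force: 60.6
```

Smooth; now push to the stop, watching the force.

>>> drive_tool([
  [6, 0, 0, 0, 2],
  [12, 0, 0, 0, 2],
  [15, 0, 0, 0, 2],
  [18, 0, 0, 0, 2],
  [20, 0, 0, 0, 2],
  [22, 0, 0, 0, 2],
  [24, 0, 0, 0, 2],
  [24, 0, 0, 0, 2],
])

```text
time_s: 48.25
position: [526.3, 205.8, 31.8]
ee_rot: [3.139, 0.004, 1.659]
ft_force: [0.5, -12.6, 7.0]
gripper_width: 0.125
finger_force: 60.8
```

>>> drive_tool([
  [1, 0, 0, 0, 2],
  [2, 0, 0, 0, 2],
  [3, 0, 0, 0, 2],
  [4, 0, 0, 0, 2],
  [4, 0, 0, 0, 2],
])

```text
time_s: 48.75
position: [526.3, 205.9, 31.8]
ee_rot: [3.14, 0.01, 1.659]
ft_force: [1.5, -27.9, 10.6]
gripper_width: 0.128
finger_force: 61.2
```

At the stop (no further travel, 28 N). Relax, release and rise.

>>> drive_tool([
  [-3, 0, 0, 0, 2],
  [-4, 0, 0, 0, 2],
  [-4, 0, 0, 0, 15],
  [-4, 0, 0, 0, 35],
  [-4, 0, 0, 0, 35],
  [-4, 0, -40, 0, 35],
  [-4, 0, -90, 0, 35],
  [-4, 0, -130, 0, 35],
  [-4, 0, -150, 0, 35],
  [-4, 0, -150, 0, 35],
])

```text
time_s: 49.75
position: [526.9, 209.5, 184.7]
ee_rot: [3.134, -0.001, 1.659]
ft_force: [0.9, -0.1, -1.0]
gripper_width: 0.408
finger_force: 0.0
```

```bash
python3 -c "
from h import *
s=r.state();a=s['position'];print(a,s['ee_rot'])
im,p=snap('wrist','w17.png');g=im[:,:,1].astype(int)
u=np.array([np.cos(1.659),np.sin(1.659)]);n=np.array([u[1],-u[0]]);o=np.array([526.3,205.9])+103*u-.6*n;print('tray',o)
for x in(-51,-17,17,51):
  e=proj('',[*(o+u*x),96],p);k,v=map(int,e)
  if v<8: print(x,e);continue
  w=g[v-8:v+8,k-10:k+10];m=w<np.percentile(w,15);ys,xs=np.nonzero(m);print(x,e.round(1),'dark',xs.mean()+k-10,ys.mean()+v-8,w.min(),np.median(w))
e=proj('',[*(o-u*70),32],p);print('end wall',e,g[int(e[1])-8:int(e[1])+9,int(e[0])-25].tolist(),g[int(e[1])-8:int(e[1])+9,int(e[0])+22].tolist())
# button
d=o+u*0;q=[]
for f,c in(('w1.png','wrist'),('top0.png','top')):
  im0=cv2.imread('pics/raw_w1.png' if c=='wrist' else 'pics/top0.png')
  pp=np.load('pics/w1.png.npy',allow_pickle=True).item() if c=='wrist' else r.camera_params('top')
  if c=='top':
    sub=im0[215:245,203:232];m=cv2.inRange(sub,(150,150,150),(255,255,255));k,l,st,ce=cv2.connectedComponentsWithStats(m);j=1+st[1:,4].argmax();print(st[j],ce[j]+[203,215]);
    for z in(75,85):print(z,ray('',*(ce[j]+[203.,215.]),z,pp))
"
```

```text
[526.89311734 209.48864433 184.74611972] [ 3.13379728e+00 -1.35797194e-03  1.65946646e+00]
tray [516.62912955 308.44674185]
-51 [321.4 147.7] dark 319.2439024390244 144.70731707317074 35 97.5
-17 [321.3 103. ] dark 316.6222222222222 102.91111111111111 42 82.5
17 [321.3  53.6] dark 318.72972972972974 52.81081081081081 48 70.0
51 [321.20424003  -1.25723891]
end wall [321.36923766 156.43819081] [162, 162, 160, 160, 159, 161, 160, 159, 160, 161, 163, 161, 160, 161, 160, 160, 161] [161, 159, 160, 160, 159, 160, 160, 160, 159, 159, 159, 161, 159, 160, 161, 160, 160]
[14  9  1  1  1] [217. 224.]
75 [520.73710126 420.75948148  75.        ]
85 [519.06908668 418.64595918  85.        ]
```

```bash
python3 -c "
from h import *
goto([512,355,220],1.659)"
```

```text
shift [146.6  -0.4 -38.1] turn 0.0004 q6 0.15 yaw0 1.6594
```

>>> drive_tool([
  [20, 0, -38, 0, 35],
  [60, 0, -38, 0, 20],
  [100, 0, -38, 0, 0],
  [147, 0, -38, 0, 0],
  [147, 0, -38, 0, 0],
  [147, 0, -38, 0, 0],
  [147, 0, -38, 0, 0],
])

```text
time_s: 50.5
position: [510.9, 353.8, 216.3]
ee_rot: [-3.139, 0.002, 1.659]
ft_force: [0.2, -0.6, 0.3]
gripper_width: -0.001
finger_force: 0.0
```

```bash
python3 -c "
from h import *
s=r.state();print(s['position'],s['ee_rot'],s['gripper_width'])
im,p=snap('wrist','w18.png');g=im[:,:,1]
e=proj('',[506.9,418,80],p);print('exp',e);k,v=map(int,e)
sub=g[v-45:v+45,k-45:k+45];print(sub[::6,::5].tolist())
m=(sub>130).astype(np.uint8);q,l,st,ce=cv2.connectedComponentsWithStats(m)
for i in range(1,q):
  if st[i][4]>150:
    c=ce[i]+[k-45,v-45];print(st[i],c,[(z,ray('',*c,z,p).round(1).tolist()) for z in(75,85)])
o=np.array([516.6,308.4]);u=np.array([np.cos(1.659),np.sin(1.659)])
for x in(-51,-17,17,51):
  e=proj('',[*(o+u*x),96],p);a,b=map(int,e);w=g[b-9:b+9,a-10:a+10];ys,xs=np.nonzero(w<np.percentile(w,15));print(x,e.round(1),'dark',(xs.mean()+a-10).round(1),(ys.mean()+b-9).round(1))
"
```

```text
[510.88267756 353.82605077 216.34217047] [-3.13887432e+00  1.65129682e-03  1.65867371e+00] -0.0007350974024903471
exp [326.19424716 122.51903292]
[[110, 140, 141, 139, 139, 141, 140, 140, 139, 139, 142, 139, 142, 141, 141, 142, 140, 141], [115, 118, 119, 119, 118, 119, 118, 116, 118, 120, 125, 123, 125, 124, 128, 128, 130, 132], [114, 117, 115, 117, 116, 119, 119, 119, 119, 121, 123, 126, 125, 126, 127, 128, 125, 126], [113, 203, 204, 115, 116, 118, 118, 41, 33, 46, 38, 74, 120, 125, 125, 127, 128, 129], [115, 111, 112, 113, 115, 115, 40, 43, 44, 46, 49, 48, 48, 122, 125, 125, 127, 126], [112, 111, 111, 113, 115, 37, 38, 164, 214, 219, 222, 148, 48, 44, 121, 124, 128, 128], [110, 110, 114, 113, 80, 33, 156, 204, 209, 213, 216, 218, 97, 44, 125, 123, 124, 123], [110, 112, 114, 115, 18, 31, 189, 199, 204, 208, 209, 211, 200, 42, 67, 122, 124, 125], [107, 111, 116, 111, 20, 30, 184, 195, 199, 201, 202, 205, 187, 40, 119, 122, 119, 122], [109, 110, 113, 111, 109, 31, 31, 191, 192, 196, 197, 196, 35, 36, 120, 121, 120, 123], [108, 112, 110, 109, 112, 35, 27, 28, 85, 178, 51, 35, 34, 116, 118, 120, 121, 123], [109, 108, 107, 111, 110, 109, 104, 14, 29, 29, 30, 38, 116, 117, 116, 116, 118, 118], [109, 107, 109, 113, 110, 111, 111, 111, 113, 114, 116, 116, 115, 116, 119, 117, 116, 119], [108, 107, 108, 106, 108, 110, 111, 112, 113, 112, 116, 114, 116, 118, 120, 117, 115, 119], [94, 96, 96, 54, 73, 38, 72, 74, 44, 35, 42, 40, 54, 37, 39, 64, 55, 63]]
[ 29  26  33  35 900] [325.91666667 120.23555556] [(75, [506.5, 419.7, 75.0]), (85, [506.4, 420.4, 85.0])]
-51 [325.8 278.8] dark 323.2 277.2
-17 [325.9 250.7] dark 323.0 251.9
17 [326.  220.3] dark 326.8 219.3
51 [326.1 187.6] dark 324.8 187.2
```

All four posts stand within 1–2 mm of where they should be. The button is at (506.5, 420).

```bash
python3 -c "
from h import *
goto([506.5,420,105],1.659)"
```

```text
shift [ 66.6   1.  111.9] turn -0.0012 q6 0.39 yaw0 1.6578
```

>>> drive_tool([
  [40, 1, 0, 0, 0],
  [66, 1, 20, 0, 0],
  [66, 1, 60, 0, 0],
  [66, 1, 95, 0, 0],
  [66, 1, 112, 0, 0],
  [66, 1, 112, 0, 0],
  [66, 1, 112, 0, 0],
])

```text
time_s: 51.25
position: [507.7, 420.3, 107.5]
ee_rot: [3.141, -0.001, 1.658]
ft_force: [-0.0, -0.2, 0.1]
gripper_width: -0.002
finger_force: 0.0
```

>>> drive_tool([
  [0, 0, 4, 0, 0],
  [0, 0, 8, 0, 0],
  [0, 0, 12, 0, 0],
  [0, 0, 16, 0, 0],
  [0, 0, 16, 0, 0],
])

```text
time_s: 51.75
position: [506.9, 420.8, 90.2]
ee_rot: [3.141, -0.0, 1.659]
ft_force: [-0.8, -0.4, 2.6]
gripper_width: -0.002
finger_force: 1.2
```

>>> drive_tool([
  [0, 0, 2, 0, 0],
  [0, 0, 4, 0, 0],
  [0, 0, 6, 0, 0],
  [0, 0, 7, 0, 0],
  [0, 0, 8, 0, 0],
  [0, 0, 8, 0, 0],
])

```text
time_s: 52.35
position: [507.1, 420.9, 85.8]
ee_rot: [3.141, -0.0, 1.659]
ft_force: [-7.5, -6.2, 20.4]
gripper_width: -0.0
finger_force: 10.3
```

Bottomed out (20 N). Retract and make a final check.

>>> drive_tool([
  [0, 0, -10, 0, 0],
  [0, 0, -40, 0, 0],
  [0, 0, -90, 0, 0],
  [-30, 0, -131, 0, 0],
  [-67, 0, -131, 0, 0],
  [-67, 0, -131, 0, 0],
  [-67, 0, -131, 0, 0],
  [-67, 0, -131, 0, 0],
])

```text
time_s: 53.15
position: [512.0, 354.3, 212.1]
ee_rot: [-3.14, 0.0, 1.659]
ft_force: [-0.8, 0.6, -0.3]
gripper_width: 0.001
finger_force: 0.0
```

```bash
python3 -c "
from h import *
s=r.state();print(s['position'],s['ft_force'],s['time_s'])
im,p=snap('wrist','w19.png');g=im[:,:,1]
o=np.array([516.6,308.4]);u=np.array([np.cos(1.659),np.sin(1.659)])
for x in(-51,-17,17,51):
  e=proj('',[*(o+u*x),96],p);a,b=map(int,e);w=g[b-9:b+9,a-10:a+10];ys,xs=np.nonzero(w<np.percentile(w,15));print(x,e.round(1),'dark',(xs.mean()+a-10).round(1),(ys.mean()+b-9).round(1))
a,b=proj('',[*(o+u*70),42],p),proj('',[*(o-u*30),42],p);print(a,b)
e=proj('',[*(o+u*64),32],p);print(e,g[int(e[1])-14:int(e[1])+14,int(e[0])-6].tolist())
"
```

```text
[511.99056143 354.27368363 212.09980383] [-0.75196481  0.62400555 -0.31464713] 53.15
-51 [324.6 281.7] dark 323.1 279.9
-17 [324.7 253.2] dark 323.1 254.2
17 [324.7 222.6] dark 325.8 221.5
51 [324.8 189.4] dark 323.2 189.7
[324.7245205  158.32431382] [324.55841189 240.16765697]
[324.69589569 161.85454523] [102, 111, 113, 112, 112, 113, 113, 113, 112, 114, 114, 116, 105, 92, 82, 39, 49, 49, 50, 49, 49, 48, 50, 48, 49, 51, 51, 48]
```

```bash
python3 -c "
from bench import r
print(r.job_done())"
```

```text
the job is handed in; nothing more can be done
None
```

All four posts are standing in their own tray pockets, the tray is fully home in the demagnetiser guide, the start button was pressed until it bottomed out, and the job is handed in at about 53 s; the hand-in call gave no verdict.

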